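# Lay rivet cartons in the packing board and clamp the row

## Robot

A 6-joint arm with a two-finger parallel gripper is mounted at the origin on the work surface. World frame = base frame: x ahead of the robot, y to its left, z up, the work surface at z = 0. Lengths are in mm, angles in rad, forces in N, time in s.
With the tool pointing down it reaches from about 250 to 775 mm from the base axis. Payload 8.9 kg.
Tool frame: the origin (TCP) lies midway between the tips of the shut fingers; the grasp point (between the pads) lies 19 mm behind it (manip.grasp_offset is the z of the grasp point in the tool frame, in mm); z points along the fingers, y is the line along which they close (so a half turn about z gives the same grasp; the last joint's range is limited). The gripper opens to 85 mm and grips with 20 to 120 N. Pads are 22 mm wide; open, the fingers measure 114 mm over their backs; the gripper's body (76 mm by 85 mm) begins 54 mm behind the grasp point. The pads swing forward as they close: fully open they stand 13 mm farther back than shut.
Start: joints at [1.031, 0.291, -0.153, 1.127, 0, 1.431], TCP at [204.825, 483.394, 191.705] pointing down, gripper open.
Joint ranges: [-2.52, 2.52], [-0.91, 1.74], [-1.3, 1.37], [-1.96, 2.02], [-1.52, 1.47], [-3.14, 3.14]. Speed limits (rad/s): [2.22, 2.22, 2.79, 3.14, 3.14, 3.14].

## Interface

Orientations are given as a unit quaternion [x, y, z, w].
In Python, from workcell import manip, vision, order gives the robot as it stands. The module is installed in compiled form; this text tells all that it offers.
- The arm moves only by the tool drive_tool, never from a script. Its argument "steps" is a list of rows, each an object with "xyz": the shift along the tool's x, y, z in mm, a list of three; "rotation": the turn, a rotation vector about the tool's x, y, z in rad, a list of three; "hand": the closure, from 0 (fully open) to 1 (shut). A call has exactly 8 rows; each row is the pose to reach, as a shift and turn from the pose commanded when the call began, along the tool's axes at that moment; what a row does not reach only later rows make up. A row lasts 1/12 s, in which the tool goes at most 41.7 mm and 7.16 degrees, less where a joint would pass 70% of its speed; a pose out of reach is approached as far as the arm can. A call with a gripper value outside its range is refused whole. The fingers move at their own pace and stop on an object; "grip_force" is the grip in N (left out, the last holds). Time passes only in rows, so rows that repeat a pose let the fingers close, or fill a call up. It gives the time, the measured TCP pose, the force, the opening and the grip force at its end, in the units of the state.
- manip.observe(): the state, without advancing time (a new reading comes with each control period).
- vision.snapshot(name): name is "scene" or "side" or "wrist"; returns a dict with "img" (400x640x3 uint8, red, green, blue), "K" (3x3 intrinsics, pixels), "T" (4x4, takes a point from camera to world coordinates); the wrist camera has in their place "hand_eye" (4x4, takes a point from camera to tool coordinates, whose origin is the TCP and whose axes are the flange's). Camera axes: x right, y up, looking along -z (the intrinsics and any distortion apply to the point x, -y, -z); pixel columns grow to the right and rows downward; lengths in mm; the calibration is good to about 2 mm. A picture is of the moment at which its call begins: read the wrist's pose just before it. There is no depth.
- order.close_job(): hands the job in; it is judged then, once.
The state is a dict: "clock": time; "qpos": joint angles; "qd": joint speeds; "effort": joint torques, N m; "tcp_pos": TCP position; "ee_rot": TCP orientation; "ft_force": force on the tool from outside, world axes, zero at the start; "ft_torque": the same for the moment, N m; "width": opening from 0.0 (shut) to 1.0 (fully open); "gripper_force": force on a finger pad.
Only numpy, scipy, OpenCV 4.12 (cv2) and the standard library are available. Lean on these libraries where they do the work, as an engineer would, in place of code of your own. Each camera call takes 0.05 s, during which the arm holds its last target. There are 200 camera calls.

## Task

Pack the standing cartons of rivets on the packing board: first slide its jaw fully back, then stand each carton upright on the bench at the board's open front edge and tip it over that edge onto its broad side by pushing high on its face (do not turn it over in the air). Push the cartons, lying flat with their length square to the back fence, flush against the back fence in one tight row that starts at the side fence, then slide the jaw up snug against the last carton and let go, leaving the other things on the bench where they are.

Things in the scene. Friction and masses are not known exactly. Their poses are not given: they have to be found in the camera images.
- carton1: closed cardboard carton of rivets, up to three alike (some absent), about 0.4 kg: 50 mm thick (own x), 90 mm wide (own y), 120 mm tall (own z, up at the start). Origin at the centre of its base; the rivets lie low, centre of mass 42 mm above the base. Standing, it can be gripped from above across its thickness; lying on its broad 90 x 120 face it can only be pushed
- carton2: closed cardboard carton of rivets, up to three alike (some absent), about 0.4 kg: 50 mm thick (own x), 90 mm wide (own y), 120 mm tall (own z, up at the start). Origin at the centre of its base; the rivets lie low, centre of mass 42 mm above the base. Standing, it can be gripped from above across its thickness; lying on its broad 90 x 120 face it can only be pushed
- carton3: closed cardboard carton of rivets, up to three alike (some absent), about 0.4 kg: 50 mm thick (own x), 90 mm wide (own y), 120 mm tall (own z, up at the start). Origin at the centre of its base; the rivets lie low, centre of mass 42 mm above the base. Standing, it can be gripped from above across its thickness; lying on its broad 90 x 120 face it can only be pushed
- board: fixed packing board: 12 mm plywood plate on the bench, with aluminium fences 20 mm thick standing 50 mm above it. Origin on the bench; x points from the open front edge (x = -75 mm) to the back fence (inner face x = +60 mm), y along the back fence to the side fence (inner face y = +150 mm), z up. The plate ends at y = -215 mm
- corner (a point): the inner corner of the two fences on the plate's top (12 mm above the bench); axes as the board's
- front_edge (a point): point on the top of the board's open front edge, at board y = 0; axes as the board's. The edge is a straight 12 mm step up from the bench along board y, the stop over which the cartons are tipped
- jaw (a joint): travel in m of the steel jaw sliding on the board along its y, about 3 N friction, stays where left: 0 is fully back (its face 315 mm from the side fence), growing towards the side fence, at most 0.25. Jaw plate: 100 mm long in board x, centred at board x = 0, 20 mm thick, 50 mm tall
- jaw_face (a point): centre of the jaw's face that looks at the side fence, 25 mm above the plate; axes as the board's
- jaw_grip (a point): in the jaw's upright black handle, 100 mm above the bench, 10 mm behind the jaw's face; the handle is 30 mm long in board x, 16 mm in board y, and stands from 62 to 116 mm above the bench; the jaw is moved by gripping it from above
- jar: bystander, loose: lidded clear jar, 60 mm across, 90 mm tall; origin at its underside's centre (tools: on the tool). Leave it alone
- screwdriver: bystander, loose: lying screwdriver, 190 mm long; origin at its underside's centre (tools: on the tool). Leave it alone
- tape: bystander, loose: roll of yellow tape lying flat, 100 mm across, 45 mm tall; origin at its underside's centre (tools: on the tool). Leave it alone
- hammer: bystander, loose: lying hammer, 270 mm long; origin at its underside's centre (tools: on the tool). Leave it alone
- tub: bystander, loose: white bowl, 90 mm across, 60 mm tall; origin at its underside's centre (tools: on the tool). Leave it alone
- die: bystander, loose: steel cylinder, 44 mm across, 50 mm tall; origin at its underside's centre (tools: on the tool). Leave it alone
Things that resemble listed ones, but are neither listed nor needed, are in the scene too. Leave any red look-alike of the carton2 alone.

How it is judged:
By the outcome, as a careful person would: the job done as asked, in the order asked, and still so for the second after the job is handed in, with the robot touching nothing.
Of carton1, carton2, carton3 only 2 to 3 are there at a start; the rules pass over those that are not, and their reading is None.
At some moment in a run one of carton1, carton2, carton3 may be knocked a few centimetres aside while the robot is not near it.
Once in a run the grip may slacken for a moment while it holds something.
It also fails if it takes over 210 s, if anything falls off the work surface, if the arm or the gripper's body presses on something with over 40 N, if the wrist force passes 120 N, or if a joint passes its speed limit or range.

## Working session

There is one attempt and no reset: what is moved stays moved. The work goes in short steps, Python scripts to look and compute and a tool call to move; the robot and the scene stay as the last step left them, time stands still between calls to the robot, and variables do not carry over. Pictures are saved under pics/ and viewed, at most 14 in all, crops included, and the job is handed in when it is done.

Besides the shell and the picture viewer there is one more tool, called after "Emit:" as a command line: name --argument value ..., lists and objects as JSON in quotes. drive_tool: Moves the arm, as the interface text tells. Its arguments: {"type":"object","properties":{"steps":{"type":"array"},"grip_force":{"type":"number"}},"required":["steps"]}

```bash
mkdir -p pics
cat > h.py <<'E'
import numpy as np, cv2
from workcell import manip, vision, order
from scipy.spatial.transform import Rotation as R
def snap(n,f):
    s=manip.observe(); d=vision.snapshot(n)
    if n=='wrist':
        T=np.eye(4);T[:3,:3]=R.from_quat(s['ee_rot']).as_matrix();T[:3,3]=s['tcp_pos'];d['T']=T@d['hand_eye']
    cv2.imwrite(f'pics/{f}.png',d['img'][:,:,::-1]); np.savez(f'pics/{f}.npz',**{k:v for k,v in d.items()}); return d
def load(f): return np.load(f'pics/{f}.npz')
def ray(d,px,z):
    out=[]
    for u,v in np.atleast_2d(np.array(px,float)):
        p=np.linalg.inv(d['K'])@[u,v,1]; r=d['T'][:3,:3]@[p[0],-p[1],-p[2]]; o=d['T'][:3,3]
        out.append(o+r*(z-o[2])/r[2])
    return np.round(np.array(out),1)
def proj(d,P):
    T=np.linalg.inv(d['T']); out=[]
    for X in np.atleast_2d(P):
        c=T[:3,:3]@X+T[:3,3]; q=d['K']@[c[0],-c[1],-c[2]]; out.append(q[:2]/q[2])
    return np.round(np.array(out),1)
def st():
    s=manip.observe(); print({k:np.round(s[k],3).tolist() for k in ['clock','qpos','tcp_pos','ee_rot','ft_force','width','gripper_force']})
E
python3 - <<'E'
from h import *
for n in ['scene','side','wrist']:
    d=snap(n,n+'0'); print(n,{k:np.round(v,3).tolist() for k,v in d.items() if k!='img'})
st(); print(manip.grasp_offset)
E
```

```text
scene {'K': [[417.725, 0.0, 321.58], [0.0, 417.725, 197.708], [0.0, 0.0, 1.0]], 'T': [[0.339, -0.76, 0.554, 1327.168], [0.941, 0.283, -0.188, -240.278], [-0.014, 0.585, 0.811, 1271.39], [0.0, 0.0, 0.0, 1.0]]}
side {'K': [[390.904, 0.0, 317.24], [0.0, 390.904, 200.752], [0.0, 0.0, 1.0]], 'T': [[-0.982, 0.125, -0.144, 317.366], [-0.191, -0.614, 0.766, 988.87], [0.007, 0.779, 0.626, 845.728], [0.0, 0.0, 0.0, 1.0]]}
wrist {'K': [[278.817, 0.0, 320.759], [0.0, 278.817, 201.054], [0.0, 0.0, 1.0]], 'hand_eye': [[0.0, 0.965, 0.261, 65.839], [1.0, 0.0, -0.0, -0.167], [-0.0, 0.261, -0.965, -183.838], [0.0, 0.0, 0.0, 1.0]], 'T': [[0.39, -0.889, -0.24, 144.021], [0.921, 0.376, 0.102, 508.747], [-0.001, -0.261, 0.965, 375.036], [0.0, 0.0, 0.0, 1.0]]}
{'clock': 0.15, 'qpos': [1.031, 0.291, -0.154, 1.127, 0.0, 1.431], 'tcp_pos': [204.61, 483.087, 191.272], 'ee_rot': [0.199, 0.98, -0.0, -0.0], 'ft_force': [-1.005, 0.302, -1.21], 'width': 0.998, 'gripper_force': 0.0}
-18.700000000000003
```

View pics/scene0.png

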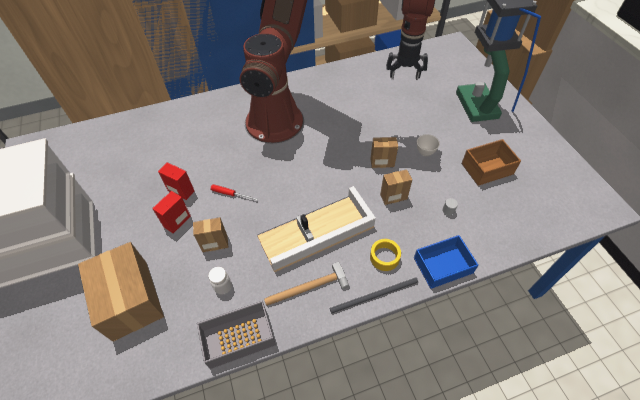

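View pics/side0.png

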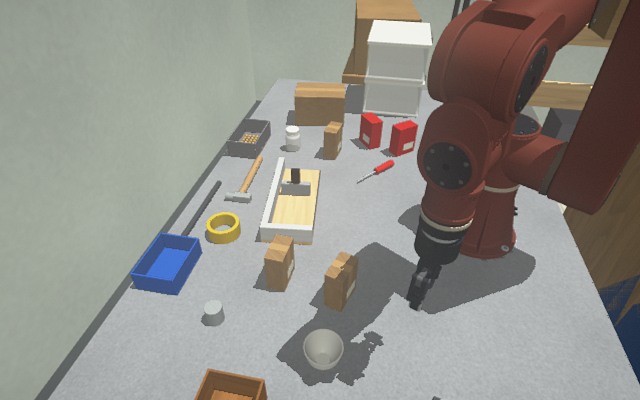

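The scene view shows three brown cartons at about (384,153), (396,187) and (211,235). The candidates that could be mistaken for them are the two red look-alikes at (176,181) and (172,212), and the big box at (120,290). The board has its side fence at (360,210) and the jaw handle at (304,222). I choose the three brown ones and check them in one close crop.

Run:
```python
import cv2
a=cv2.imread('pics/scene0.png')[130:280,190:450]; cv2.imwrite('pics/c1.png',cv2.resize(a,None,fx=3,fy=3,interpolation=cv2.INTER_CUBIC))
b=cv2.imread('pics/side0.png')[110:320,240:370]; cv2.imwrite('pics/c2.png',cv2.resize(b,None,fx=2.8,fy=2.8,interpolation=cv2.INTER_CUBIC))
```

```text
(no output)
```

View pics/c1.png

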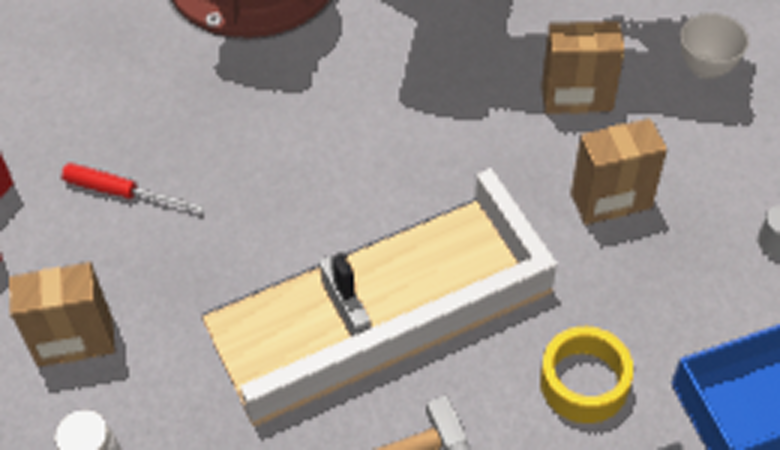

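The crop shows all three brown cartons upright with labels, and the board with its corner at crop (533,258) and front edge left at (203,316). I'll cast these pixels onto their planes.

Run:
```python
from h import *
d=load('scene0')
f=lambda p:np.array(p)/3+[190,130]
print('board z12 front-left',ray(d,f([[203,316]]),12))
print('z62: side fence front inner/outer end(476,178)(492,168), inner corner, outer corner, back fence inner left, outer left\n',ray(d,f([[476,178],[492,168],[533,258],[555,263],[243,388],[248,403]]),62))
print('jaw handle top',ray(d,f([[343,256]]),116), 'jaw plate top ends face?',ray(d,f([[333,258],[368,320]]),62))
for n,c in dict(A=[[552,24],[620,24],[622,54],[545,54]],B=[[580,135],[655,120],[665,152],[590,165]],C=[[10,275],[92,263],[102,298],[20,313]]).items():
    p=ray(d,f(c),120); e=np.diff(np.vstack([p,p[:1]]),axis=0); print(n,p.mean(0),np.linalg.norm(e,axis=1).round(),np.degrees(np.arctan2(e[:,1],e[:,0])).round(1))
for n,p,z in [('red1',[176,165],120),('red2',[173,195],120),('tape',[385,248],45),('tub',[428,138],60),('jar',[217,272],90),('screw',[222,188],15),('screwtip',[258,201],5),('hammerhead',[341,275],20)]: print(n,ray(d,p,z))
```

```text
board z12 front-left [[ 541.4 -212.9   12. ]]
z62: side fence front inner/outer end(476,178)(492,168), inner corner, outer corner, back fence inner left, outer left
 [[ 499.7  144.9   62. ]
 [ 492.4  168.7   62. ]
 [ 629.5  163.1   62. ]
 [ 644.6  184.    62. ]
 [ 674.8 -196.3   62. ]
 [ 694.  -196.2   62. ]]
jaw handle top [[585.4 -50.2 116. ]] jaw plate top ends face? [[549.4 -53.   62. ]
 [641.6 -42.2  62. ]]
A [385.2   334.875 120.   ] [85. 51. 95. 52.] [  69.4  -23.1 -110.5  146.5]
B [551.4   306.275 120.   ] [93. 49. 91. 45.] [ 83.7 -13.  -98.3 170.1]
C [ 517.9 -355.9  120. ] [89. 48. 87. 52.] [  79.8    1.1  -97.9 -177.9]
red1 [[ 218.9 -418.3  120. ]]
red2 [[ 351.7 -447.8  120. ]]
tape [[756.4 171.9  45. ]]
tub [[371.6 535.8  60. ]]
jar [[ 674.2 -366.8   90. ]]
screw [[ 294.5 -287.    15. ]]
screwtip [[ 393.4 -173.8    5. ]]
hammerhead [[786.1   4.   20. ]]
```

View pics/c2.png

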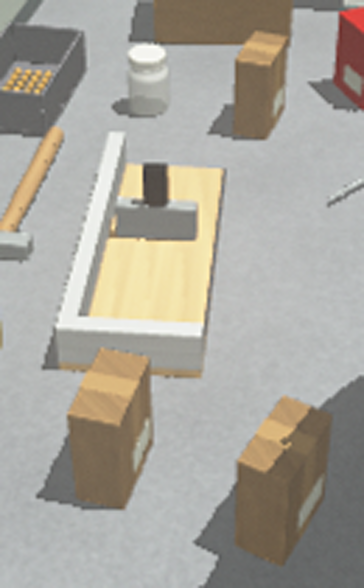

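Side view: the same board, with the jaw mid-travel and two cartons in front at crop (110,430) and (280,480). The board yaw comes to about 7.2°, and the edge lengths agree with the given sizes. I'll move above the jaw.

```bash
cat >> h.py <<'E'
import json,os
# board frame: origin, yaw(deg)
B=json.load(open('b.json')) if os.path.exists('b.json') else dict(o=[588.7,6.8],yaw=7.2)
def b2w(x,y,z):
    a=np.radians(B['yaw']); c,s=np.cos(a),np.sin(a); return np.array([B['o'][0]+c*x-s*y,B['o'][1]+s*x+c*y,z])
def w2b(p):
    a=np.radians(B['yaw']); c,s=np.cos(a),np.sin(a); d=np.array(p[:2])-B['o']; return np.round([c*d[0]+s*d[1],-s*d[0]+c*d[1]],1)
def go(p,yaw,frm=None):
    """tool-frame shift for target world p and tool-x heading yaw (deg); frm=(pos,yaw) for chaining"""
    if frm is None:
        s=manip.observe(); M=R.from_quat(s['ee_rot']).as_matrix(); o=np.array(s['tcp_pos'])
    else:
        o=np.array(frm[0]); a=np.radians(frm[1]); M=np.array([[np.cos(a),np.sin(a),0],[np.sin(a),-np.cos(a),0],[0,0,-1]])
    a=np.radians(yaw); N=np.array([[np.cos(a),np.sin(a),0],[np.sin(a),-np.cos(a),0],[0,0,-1]])
    print('xyz',np.round(M.T@(np.array(p)-o),1).tolist(),'rot',np.round(R.from_matrix(M.T@N).as_rotvec(),3).tolist())
E
python3 - <<'E'
from h import *
go(b2w(-20,-56,260),187.2)
E
```

```text
xyz [-550.3, -347.2, -68.5] rot [-0.001, -0.0, -0.526]
```

Emit:
drive_tool --steps '[{"xyz":[0,0,-40],"rotation":[0,0,0],"hand":0},{"xyz":[-200,-126,-68],"rotation":[0,0,0],"hand":0},{"xyz":[-200,-126,-68],"rotation":[0,0,0],"hand":0},{"xyz":[-200,-126,-68],"rotation":[0,0,0],"hand":0},{"xyz":[-200,-126,-68],"rotation":[0,0,0],"hand":0},{"xyz":[-200,-126,-68],"rotation":[0,0,0],"hand":0},{"xyz":[-200,-126,-68],"rotation":[0,0,0],"hand":0},{"xyz":[-200,-126,-68],"rotation":[0,0,0],"hand":0}]'

```text
clock: 0.82
tcp_pos: [342.5, 285.8, 260.3]
ee_rot: [0.201, 0.98, -0.0, 0.001]
ft_force: [-0.5, 0.4, 0.4]
width: 1.003
gripper_force: 0.0
```

Emit:
drive_tool --steps '[{"xyz":[-200,-126,0],"rotation":[0,0,0],"hand":0},{"xyz":[-200,-126,0],"rotation":[0,0,0],"hand":0},{"xyz":[-200,-126,0],"rotation":[0,0,0],"hand":0},{"xyz":[-200,-126,0],"rotation":[0,0,0],"hand":0},{"xyz":[-200,-126,0],"rotation":[0,0,0],"hand":0},{"xyz":[-200,-126,0],"rotation":[0,0,0],"hand":0},{"xyz":[-200,-126,0],"rotation":[0,0,0],"hand":0},{"xyz":[-200,-126,0],"rotation":[0,0,0],"hand":0}]'

```text
clock: 1.48
tcp_pos: [475.1, 94.5, 259.1]
ee_rot: [0.2, 0.98, -0.0, -0.001]
ft_force: [-0.1, 0.2, 0.4]
width: 0.998
gripper_force: 0.0
```

Emit:
drive_tool --steps '[{"xyz":[-150,-95,0],"rotation":[0,0,-0.1],"hand":0},{"xyz":[-150,-95,0],"rotation":[0,0,-0.526],"hand":0},{"xyz":[-150,-95,0],"rotation":[0,0,-0.526],"hand":0},{"xyz":[-150,-95,0],"rotation":[0,0,-0.526],"hand":0},{"xyz":[-150,-95,0],"rotation":[0,0,-0.526],"hand":0},{"xyz":[-150,-95,0],"rotation":[0,0,-0.526],"hand":0},{"xyz":[-150,-95,0],"rotation":[0,0,-0.526],"hand":0},{"xyz":[-150,-95,0],"rotation":[0,0,-0.526],"hand":0}]'

```text
clock: 2.15
tcp_pos: [575.1, -48.8, 259.7]
ee_rot: [-0.063, 0.998, 0.0, -0.0]
ft_force: [-1.2, 0.0, 0.2]
width: 1.001
gripper_force: 0.0
```

Run:
```python
from h import *
st(); d=snap('wrist','w1')
```

```text
{'clock': 2.15, 'qpos': [-0.212, 0.369, 0.137, 1.339, 0.0, -0.337], 'tcp_pos': [575.092, -48.847, 259.742], 'ee_rot': [-0.063, 0.998, 0.0, -0.0], 'ft_force': [-1.223, 0.001, 0.166], 'width': 1.001, 'gripper_force': 0.0}
```

View pics/w1.png

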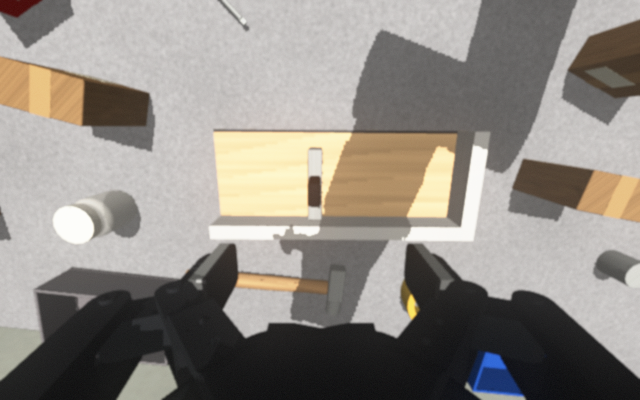

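The wrist view shows the plate front edge from (215,131) to (457,132), the back-fence inner top edge at row ~226, the jaw at (315,185) with its handle, and cartons at left (60,90) and right (600,70), (590,190).

Run:
```python
from h import *
d=load('w1')
img=d['img']
f=ray(d,[[215,131],[457,132]],12); print('front edge',f,[w2b(p) for p in f],'ang',np.degrees(np.arctan2(*(f[1]-f[0])[[1,0]])))
b=ray(d,[[211,226],[462,226],[474,240],[475,134],[489,133]],62); print('fence top',[w2b(p).tolist() for p in b])
print('jaw plate top', [w2b(p).tolist() for p in ray(d,[[309,149],[322,149],[308,219],[321,219]],62)])
print('predicted: front edge ends, corner z12, inner corner z62, side fence inner front z62', proj(d,[b2w(-75,-215,12),b2w(-75,150,12),b2w(60,150,12),b2w(60,150,62),b2w(-75,150,62),b2w(60,-215,62)]))
k=img.astype(int); m=(k.sum(2)<160)[140:225,295:335]; v,u=np.nonzero(m); print('dark',u.min()+295,u.max()+295,v.min()+140,v.max()+140)
print([w2b(p).tolist() for p in ray(d,[[308,177],[321,177],[315,192]],116)])
```

```text
front edge [[ 537.  -213.5   12. ]
 [ 493.   147.4   12. ]] [array([ -78.9, -212.1]), array([-77.3, 151.5])] ang 96.95104975821076
fence top [[54.0, -212.9], [54.4, 151.8], [76.2, 172.4], [-75.7, 152.1], [-77.0, 170.5]]
jaw plate top [[-56.1, -69.3], [-56.1, -51.8], [43.4, -71.9], [43.4, -53.2]]
predicted: front edge ends, corner z12, inner corner z62, side fence inner front z62 [[213.3 133.7]
 [455.8 133.6]
 [445.4 218.6]
 [460.2 229.7]
 [473.4 134.6]
 [209.9 229.9]]Traceback (most recent call last):
  File "<stdin>", line 8, in <module>
    return umr_minimum(a, axis, None, out, keepdims, initial, where)
ValueError: zero-size array to reduction operation minimum which has no identity
```

Run:
```python
from h import *
o=b2w(-3.5,1.5,0); json.dump(dict(o=o[:2].tolist(),yaw=7.1),open('b.json','w')); print(o)
import h; h.B=json.load(open('b.json'))
go(b2w(0,-63,78),187.1)
d=load('w1')
# check handle: predicted top outline
print(proj(d,[b2w(x,y,116) for x,y in [(-15,-71),(-15,-55),(15,-55),(15,-71)]]))
```

```text
[585.0395987    7.84950573   0.        ]
xyz [-16.9, -8.1, 181.9] rot [0.0, -0.0, 0.002]
[[307.4 184.4]
 [320.8 184.4]
 [320.7 208.4]
 [307.7 208.4]]
```

Emit:
drive_tool --steps '[{"xyz":[-17,-8,30],"rotation":[0,0,0],"hand":0},{"xyz":[-17,-8,70],"rotation":[0,0,0],"hand":0},{"xyz":[-17,-8,105],"rotation":[0,0,0],"hand":0},{"xyz":[-17,-8,135],"rotation":[0,0,0],"hand":0},{"xyz":[-17,-8,160],"rotation":[0,0,0],"hand":0},{"xyz":[-17,-8,175],"rotation":[0,0,0],"hand":0},{"xyz":[-17,-8,182],"rotation":[0,0,0],"hand":0},{"xyz":[-17,-8,182],"rotation":[0,0,0],"hand":0.5}]'

```text
clock: 2.87
tcp_pos: [592.4, -55.1, 76.8]
ee_rot: [-0.063, 0.998, 0.0, -0.001]
ft_force: [-0.1, 0.8, 0.2]
width: 0.88
gripper_force: 0.0
```

Emit:
drive_tool --grip_force 40 --steps '[{"xyz":[0,0,0],"rotation":[0,0,0],"hand":1},{"xyz":[0,0,0],"rotation":[0,0,0],"hand":1},{"xyz":[0,0,0],"rotation":[0,0,0],"hand":1},{"xyz":[0,0,0],"rotation":[0,0,0],"hand":1},{"xyz":[0,0,0],"rotation":[0,0,0],"hand":1},{"xyz":[0,0,0],"rotation":[0,0,0],"hand":1},{"xyz":[0,0,0],"rotation":[0,0,0],"hand":1},{"xyz":[0,0,0],"rotation":[0,0,0],"hand":1}]'

```text
clock: 3.53
tcp_pos: [593.7, -56.6, 77.8]
ee_rot: [-0.062, 0.998, 0.0, 0.0]
ft_force: [-0.9, 0.8, 0.0]
width: -0.001
gripper_force: 0.0
```

Emit:
drive_tool --steps '[{"xyz":[0,-10,0],"rotation":[0,0,0],"hand":1},{"xyz":[0,-30,0],"rotation":[0,0,0],"hand":1},{"xyz":[0,-50,0],"rotation":[0,0,0],"hand":1},{"xyz":[0,-70,0],"rotation":[0,0,0],"hand":1},{"xyz":[0,-85,0],"rotation":[0,0,0],"hand":1},{"xyz":[0,-95,0],"rotation":[0,0,0],"hand":1},{"xyz":[0,-102,0],"rotation":[0,0,0],"hand":1},{"xyz":[0,-106,0],"rotation":[0,0,0],"hand":1}]'

```text
clock: 4.2
tcp_pos: [607.0, -162.5, 77.6]
ee_rot: [-0.062, 0.998, 0.0, -0.0]
ft_force: [0.1, -0.3, -0.2]
width: -0.002
gripper_force: 0.0
```

Run:
```python
from h import *
a=snap('scene','s2')['img'][170:290,210:400]; b=snap('side','d2')['img'][140:280,220:380]
a=cv2.resize(a,(570,360)); b=cv2.resize(b,None,fx=360/140,fy=360/140)[:, :]
im=np.hstack([a,b]); im=cv2.resize(im,(800,int(360*800/im.shape[1]))); cv2.imwrite('pics/c3.png',im[:,:,::-1])
```

```text
(no output)
```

View pics/c3.png

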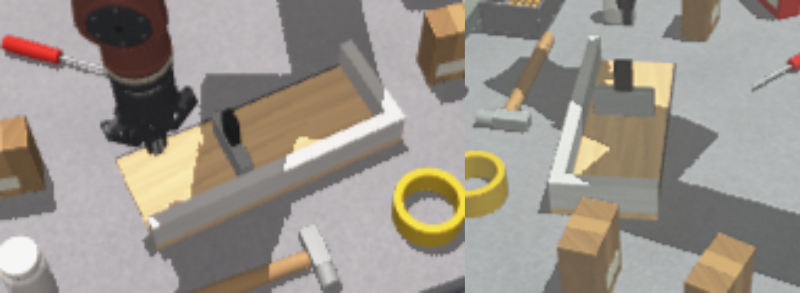

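Run:
```python
from h import *
s,t=load('s2'),load('d2')
def dark(d,x0,x1,y0,y1):
    m=(d['img'].astype(int).max(2)<60)[y0:y1,x0:x1].astype(np.uint8)
    n,l,stt,c=cv2.connectedComponentsWithStats(m); return [(stt[i].tolist(),(c[i]+[x0,y0]).round(1).tolist()) for i in range(1,n) if stt[i][4]>15]
print(dark(s,295,315,205,245)); print(dark(t,275,300,160,190))
for d,n in ((s,'scene'),(t,'side')):
    print(n,proj(d,[b2w(0,-63,116),b2w(0,-63,62)]), proj(d,[manip.observe()['tcp_pos']]))
```

```text
[([6, 10, 7, 15, 80], [304.0, 221.8])]
[]
scene [[303.8 217.5]
 [304.5 226.1]] [[274.9 236.6]]
side [[294.2 168.7]
 [294.7 181.9]] [[297.8 160.7]]
```

Run:
```python
from h import *
s,t,s0,t0=load('s2'),load('d2'),load('scene0'),load('side0')
def low(d,x0,x1,y0,y1):
    m=(d['img'].astype(int).max(2)<60)[y0:y1,x0:x1]; 
    for i in range(m.shape[0]):
        c=np.nonzero(m[i])[0]; print(y0+i,(c.min()+x0,c.max()+x0,len(c)) if len(c) else None,end=' ')
    print()
low(s,262,290,222,242); low(t,285,310,142,160)
low(s0,380,435,66,84); print(proj(s0,[[204.6,483.1,191.3],[204.6,483.1,205]]))
low(t0,400,440,285,312); print(proj(t0,[[204.6,483.1,191.3],[204.6,483.1,205]]))
st()
```

```text
222 (np.int64(262), np.int64(282), 21) 223 (np.int64(262), np.int64(278), 17) 224 (np.int64(262), np.int64(277), 16) 225 (np.int64(262), np.int64(277), 16) 226 (np.int64(262), np.int64(277), 16) 227 (np.int64(262), np.int64(277), 13) 228 (np.int64(262), np.int64(277), 11) 229 (np.int64(264), np.int64(277), 8) 230 (np.int64(270), np.int64(271), 2) 231 (np.int64(271), np.int64(272), 2) 232 (np.int64(271), np.int64(275), 2) 233 None 234 None 235 None 236 None 237 None 238 None 239 None 240 None 241 None 
142 (np.int64(293), np.int64(293), 1) 143 (np.int64(293), np.int64(293), 1) 144 None 145 None 146 None 147 None 148 None 149 None 150 None 151 None 152 None 153 None 154 None 155 None 156 None 157 None 158 None 159 None 
66 (np.int64(387), np.int64(426), 24) 67 (np.int64(387), np.int64(426), 22) 68 (np.int64(387), np.int64(426), 20) 69 (np.int64(388), np.int64(426), 15) 70 (np.int64(391), np.int64(422), 9) 71 (np.int64(391), np.int64(420), 6) 72 (np.int64(391), np.int64(420), 4) 73 (np.int64(391), np.int64(420), 4) 74 (np.int64(391), np.int64(419), 3) 75 (np.int64(391), np.int64(419), 3
[... 678 characters left out ...]
64(417), 4) 299 (np.int64(408), np.int64(419), 3) 300 (np.int64(410), np.int64(420), 4) 301 (np.int64(411), np.int64(415), 3) 302 (np.int64(411), np.int64(419), 5) 303 (np.int64(411), np.int64(419), 5) 304 (np.int64(413), np.int64(418), 5) 305 (np.int64(410), np.int64(417), 3) 306 (np.int64(410), np.int64(415), 5) 307 (np.int64(411), np.int64(416), 6) 308 (np.int64(413), np.int64(416), 4) 309 (np.int64(415), np.int64(416), 2) 310 None 311 None 
[[418.6 307.7]
 [419.8 303.5]]
{'clock': 4.3, 'qpos': [-0.377, 0.563, -0.037, 0.971, 0.0, -0.502], 'tcp_pos': [606.915, -161.853, 77.581], 'ee_rot': [-0.062, 0.998, 0.0, -0.0], 'ft_force': [-0.708, 0.207, 0.639], 'width': -0.001, 'gripper_force': 0.0}
```

Run:
```python
from h import *
d=load('w1'); d=dict(d); d['T']=d['hand_eye']
print('expected open tips',proj(d,[[0,42,-13],[0,-42,-13],[0,42,-43],[0,-42,-43]]))
w=snap('wrist','w2'); w=dict(w); w['T']=w['hand_eye']; print('shut tip',proj(w,[[0,0,0],[-11,0,0],[11,0,0],[0,0,-35]]))
a=load('d2')['img'][110:200,250:350]; a=cv2.resize(a,(440,396),interpolation=cv2.INTER_CUBIC)
b=cv2.resize(w['img'][170:320,245:395],(360,396),interpolation=0) if False else cv2.resize(w['img'][170:320,250:386],(359,396))
cv2.imwrite('pics/c4.png',np.hstack([a,b])[:,:,::-1])
```

```text
expected open tips [[385.3 230.2]
 [256.7 230.3]
 [397.5 250. ]
 [244.6 250. ]]
shut tip [[321.  223.5]
 [321.  238.2]
 [321.  208.4]
 [321.  244.1]]
```

View pics/c4.png

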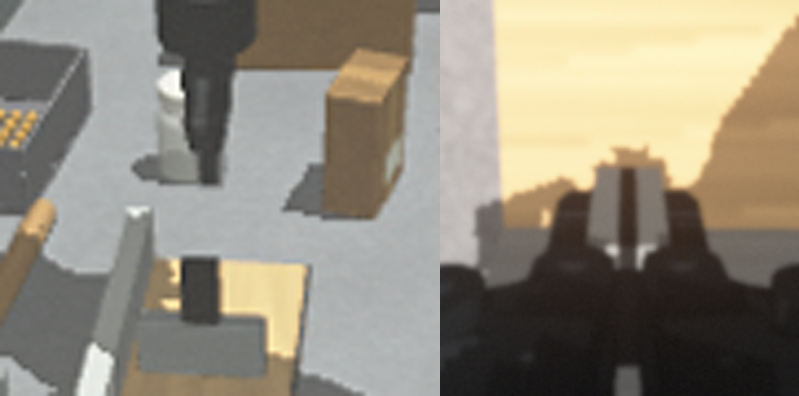

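The fingertips are physically about 35 mm higher than the reported TCP in both the side and wrist views, so the gripper closed just above the handle at rows ~150 versus the predicted 160. I'll account for this: tip z ≈ TCP z + 35.

Emit:
drive_tool --steps '[{"xyz":[0,0,-40],"rotation":[0,0,0],"hand":0},{"xyz":[0,0,-40],"rotation":[0,0,0],"hand":0},{"xyz":[0,35,-40],"rotation":[0,0,0],"hand":0},{"xyz":[0,70,-40],"rotation":[0,0,0],"hand":0},{"xyz":[0,106,-40],"rotation":[0,0,0],"hand":0},{"xyz":[0,106,-40],"rotation":[0,0,0],"hand":0},{"xyz":[0,106,-20],"rotation":[0,0,0],"hand":0},{"xyz":[0,106,0],"rotation":[0,0,0],"hand":0}]'

```text
clock: 5.02
tcp_pos: [595.1, -55.0, 78.9]
ee_rot: [-0.064, 0.998, -0.0, 0.002]
ft_force: [0.5, -0.7, -0.9]
width: 1.002
gripper_force: 0.0
```

Emit:
drive_tool --grip_force 40 --steps '[{"xyz":[0,0,12],"rotation":[0,0,0],"hand":0},{"xyz":[0,0,24],"rotation":[0,0,0],"hand":0},{"xyz":[0,0,33],"rotation":[0,0,0],"hand":0},{"xyz":[0,0,33],"rotation":[0,0,0],"hand":1},{"xyz":[0,0,33],"rotation":[0,0,0],"hand":1},{"xyz":[0,0,33],"rotation":[0,0,0],"hand":1},{"xyz":[0,0,33],"rotation":[0,0,0],"hand":1},{"xyz":[0,0,33],"rotation":[0,0,0],"hand":1}]'

```text
clock: 5.68
tcp_pos: [594.3, -56.6, 45.5]
ee_rot: [-0.063, 0.998, -0.0, 0.001]
ft_force: [0.3, 0.2, 0.4]
width: 0.3
gripper_force: 0.0
```

Emit:
drive_tool --steps '[{"xyz":[0,0,0],"rotation":[0,0,0],"hand":1},{"xyz":[0,0,0],"rotation":[0,0,0],"hand":1},{"xyz":[0,0,0],"rotation":[0,0,0],"hand":1},{"xyz":[0,0,0],"rotation":[0,0,0],"hand":1},{"xyz":[0,0,0],"rotation":[0,0,0],"hand":1},{"xyz":[0,0,0],"rotation":[0,0,0],"hand":1},{"xyz":[0,0,0],"rotation":[0,0,0],"hand":1},{"xyz":[0,0,0],"rotation":[0,0,0],"hand":1}]'

```text
clock: 6.35
tcp_pos: [594.2, -56.5, 45.4]
ee_rot: [-0.062, 0.998, 0.0, 0.001]
ft_force: [-0.5, 1.1, 6.5]
width: 0.178
gripper_force: 39.7
```

The handle is gripped (15 mm). I'll slide it back.

Emit:
drive_tool --steps '[{"xyz":[0,-10,0],"rotation":[0,0,0],"hand":1},{"xyz":[0,-30,0],"rotation":[0,0,0],"hand":1},{"xyz":[0,-50,0],"rotation":[0,0,0],"hand":1},{"xyz":[0,-70,0],"rotation":[0,0,0],"hand":1},{"xyz":[0,-85,0],"rotation":[0,0,0],"hand":1},{"xyz":[0,-95,0],"rotation":[0,0,0],"hand":1},{"xyz":[0,-102,0],"rotation":[0,0,0],"hand":1},{"xyz":[0,-106,0],"rotation":[0,0,0],"hand":1}]'

```text
clock: 7.02
tcp_pos: [606.6, -162.5, 45.4]
ee_rot: [-0.062, 0.998, 0.0, -0.0]
ft_force: [-5.4, 2.5, 9.3]
width: 0.185
gripper_force: 40.3
```

Emit:
drive_tool --steps '[{"xyz":[0,-1,0],"rotation":[0,0,0],"hand":1},{"xyz":[0,-2,0],"rotation":[0,0,0],"hand":1},{"xyz":[0,-3,0],"rotation":[0,0,0],"hand":1},{"xyz":[0,-4,0],"rotation":[0,0,0],"hand":1},{"xyz":[0,-5,0],"rotation":[0,0,0],"hand":1},{"xyz":[0,-5,0],"rotation":[0,0,0],"hand":1},{"xyz":[0,-5,0],"rotation":[0,0,0],"hand":1},{"xyz":[0,-5,0],"rotation":[0,0,0],"hand":1}]'

```text
clock: 7.68
tcp_pos: [607.1, -166.6, 45.5]
ee_rot: [-0.062, 0.998, -0.0, -0.0]
ft_force: [-4.9, 1.7, 8.6]
width: 0.18
gripper_force: 40.2
```

Emit:
drive_tool --steps '[{"xyz":[0,-1,0],"rotation":[0,0,0],"hand":1},{"xyz":[0,-2,0],"rotation":[0,0,0],"hand":1},{"xyz":[0,-2,0],"rotation":[0,0,0],"hand":1},{"xyz":[0,-2,0],"rotation":[0,0,0],"hand":1},{"xyz":[0,-2,0],"rotation":[0,0,0],"hand":1},{"xyz":[0,-2,0],"rotation":[0,0,0],"hand":1},{"xyz":[0,-2,0],"rotation":[0,0,0],"hand":1},{"xyz":[0,-2,0],"rotation":[0,0,0],"hand":1}]'

```text
clock: 8.35
tcp_pos: [607.2, -167.2, 45.4]
ee_rot: [-0.063, 0.998, 0.001, -0.0]
ft_force: [-5.5, 6.8, 10.9]
width: 0.185
gripper_force: 40.6
```

Emit:
drive_tool --steps '[{"xyz":[0,-1,0],"rotation":[0,0,0],"hand":1},{"xyz":[0,-2,0],"rotation":[0,0,0],"hand":1},{"xyz":[0,-2,0],"rotation":[0,0,0],"hand":1},{"xyz":[0,-2,0],"rotation":[0,0,0],"hand":1},{"xyz":[0,-2,0],"rotation":[0,0,0],"hand":1},{"xyz":[0,-2,0],"rotation":[0,0,0],"hand":1},{"xyz":[0,-2,0],"rotation":[0,0,0],"hand":1},{"xyz":[0,-2,0],"rotation":[0,0,0],"hand":1}]'

```text
clock: 9.02
tcp_pos: [607.2, -167.2, 45.4]
ee_rot: [-0.063, 0.998, 0.003, -0.0]
ft_force: [-6.4, 15.1, 13.6]
width: 0.18
gripper_force: 41.5
```

Emit:
drive_tool --steps '[{"xyz":[0,0,0],"rotation":[0,0,0],"hand":0},{"xyz":[0,0,0],"rotation":[0,0,0],"hand":0},{"xyz":[0,0,0],"rotation":[0,0,0],"hand":0},{"xyz":[0,0,0],"rotation":[0,0,0],"hand":0},{"xyz":[0,0,-30],"rotation":[0,0,0],"hand":0},{"xyz":[0,0,-70],"rotation":[0,0,0],"hand":0},{"xyz":[0,0,-110],"rotation":[0,0,0],"hand":0},{"xyz":[0,0,-150],"rotation":[0,0,0],"hand":0}]'

```text
clock: 9.68
tcp_pos: [607.6, -170.7, 196.3]
ee_rot: [-0.062, 0.998, 0.0, -0.0]
ft_force: [0.7, -0.4, -0.1]
width: 1.001
gripper_force: 0.0
```

Run:
```python
from h import *
st(); d=snap('wrist','w3')
```

```text
{'clock': 9.683, 'qpos': [-0.39, 0.497, 0.17, 1.245, -0.0, -0.514], 'tcp_pos': [607.634, -170.747, 196.299], 'ee_rot': [-0.062, 0.998, 0.0, -0.0], 'ft_force': [0.701, -0.444, -0.108], 'width': 1.001, 'gripper_force': 0.0}
```

View pics/w3.png

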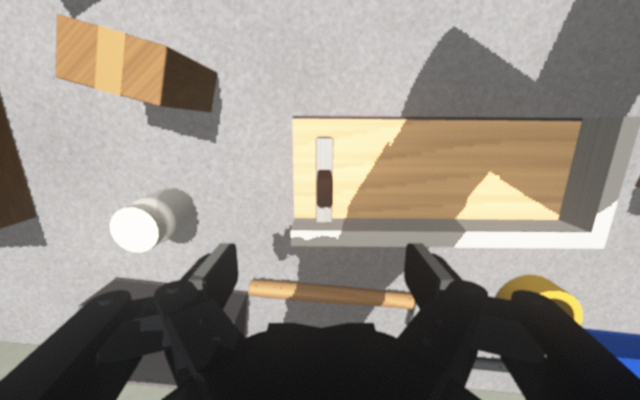

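The jaw is at its stop. Carton C's top face is visible, with corners (57,14), (165,46), (161,105) and (56,77).

Run:
```python
from h import *
import h
h.B=dict(o=b2w(0,-1.4,0)[:2].tolist(),yaw=7.1); json.dump(h.B,open('b.json','w'))
d=load('w3')
f=ray(d,[[293,118],[580,119]],12); print([w2b(p).tolist() for p in f])
print('fence',[w2b(p).tolist() for p in ray(d,[[292,231],[592,233],[606,247]],62)])
print('jaw top',[w2b(p).tolist() for p in ray(d,[[316,138],[333,138],[315,221],[331,221]],62)])
p=ray(d,[[57,14],[165,46],[161,105],[56,77]],120); e=np.diff(np.vstack([p,p[:1]]),axis=0)
print(p.mean(0),np.linalg.norm(e,axis=1),np.degrees(np.arctan2(e[:,1],e[:,0])),w2b(p.mean(0)))
```

```text
[[-75.0, -213.9], [-74.2, 149.9]]
fence [[58.1, -213.7], [60.5, 152.3], [78.9, 174.3]]
jaw top [[-52.4, -184.1], [-52.4, -165.1], [45.3, -185.6], [45.3, -166.3]]
[ 512.15 -363.3   120.  ] [88.05009938 48.10166317 90.08940004 49.34338861] [ 81.57541502  -5.24834926 -97.59044064 172.31327832] [-118.2 -357.9]
```

Run:
```python
from h import *
go([514,-361,150],82.5)
```

```text
xyz [120.3, -175.0, 54.9] rot [0.005, 0.011, 1.827]
```

Emit:
drive_tool --steps '[{"xyz":[120,-175,0],"rotation":[0,0,0.95],"hand":0},{"xyz":[120,-175,0],"rotation":[0,0,0.95],"hand":0},{"xyz":[120,-175,0],"rotation":[0,0,0.95],"hand":0},{"xyz":[120,-175,0],"rotation":[0,0,0.95],"hand":0},{"xyz":[120,-175,0],"rotation":[0,0,0.95],"hand":0},{"xyz":[120,-175,0],"rotation":[0,0,0.95],"hand":0},{"xyz":[120,-175,0],"rotation":[0,0,0.95],"hand":0},{"xyz":[120,-175,0],"rotation":[0,0,0.95],"hand":0}]'

```text
clock: 10.4
tcp_pos: [510.0, -360.7, 194.4]
ee_rot: [0.405, 0.914, -0.0, -0.0]
ft_force: [-0.3, 0.4, 1.0]
width: 1.001
gripper_force: 0.0
```

Emit:
drive_tool --steps '[{"xyz":[0,0,0],"rotation":[0,0,0.877],"hand":0},{"xyz":[0,0,0],"rotation":[0,0,0.877],"hand":0},{"xyz":[0,0,0],"rotation":[0,0,0.877],"hand":0},{"xyz":[0,0,0],"rotation":[0,0,0.877],"hand":0},{"xyz":[0,0,0],"rotation":[0,0,0.877],"hand":0},{"xyz":[0,0,0],"rotation":[0,0,0.877],"hand":0},{"xyz":[0,0,0],"rotation":[0,0,0.877],"hand":0},{"xyz":[0,0,0],"rotation":[0,0,0.877],"hand":0}]'

```text
clock: 11.07
tcp_pos: [510.8, -359.5, 194.5]
ee_rot: [0.754, 0.657, -0.0, -0.0]
ft_force: [0.1, -0.5, -0.9]
width: 0.999
gripper_force: 0.0
```

Run:
```python
from h import *
st(); d=snap('wrist','w4'); go([514,-361,46],82.5)
# carton mask: brown lit/unlit
hsv=cv2.cvtColor(d['img'],cv2.COLOR_RGB2HSV)
m=cv2.inRange(hsv,(8,70,60),(25,255,255)); m[330:]=0
n,l,s,c=cv2.connectedComponentsWithStats(m)
print([(s[i].tolist(),c[i].round().tolist()) for i in range(1,n) if s[i][4]>800])
print('pred top corners',proj(d,[[514+sx*25*np.cos(np.radians(-7.5))+sy*45*np.cos(np.radians(82.5)),-361+sx*25*np.sin(np.radians(-7.5))+sy*45*np.sin(np.radians(82.5)),120] for sx,sy in [(-1,-1),(1,-1),(1,1),(-1,1)]]))
```

```text
{'clock': 11.067, 'qpos': [-0.73, 0.483, 0.144, 1.232, -0.0, 0.978], 'tcp_pos': [510.754, -359.514, 194.528], 'ee_rot': [0.754, 0.657, -0.0, -0.0], 'ft_force': [0.095, -0.48, -0.875], 'width': 0.999, 'gripper_force': 0.0}
xyz [-1.1, 3.4, 148.5] rot [-0.0, 0.0, 0.001]
[([314, 0, 135, 58, 4186], [372.0, 25.0]), ([524, 0, 29, 62, 1594], [537.0, 29.0]), ([297, 146, 54, 98, 4986], [323.0, 194.0]), ([349, 305, 70, 25, 859], [391.0, 319.0])]
pred top corners [[299.4 241.8]
 [349.5 241.5]
 [351.5 150.2]
 [296.9 150.6]]
```

View pics/w4.png

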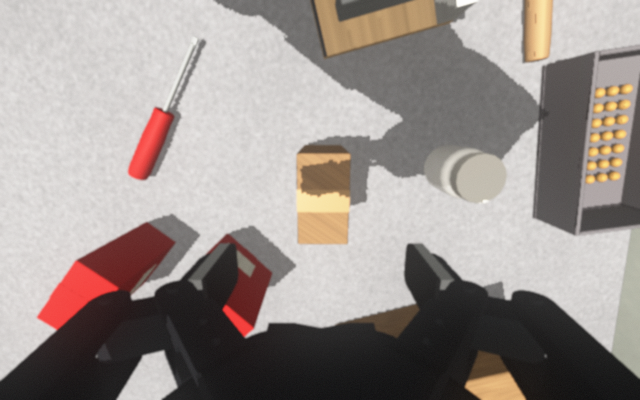

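The wrist view confirms the carton top at (297–350, 150–244), exactly where predicted. I'll descend and grip.

Emit:
drive_tool --steps '[{"xyz":[-1,3,40],"rotation":[0,0,0],"hand":0},{"xyz":[-1,3,75],"rotation":[0,0,0],"hand":0},{"xyz":[-1,3,105],"rotation":[0,0,0],"hand":0},{"xyz":[-1,3,130],"rotation":[0,0,0],"hand":0},{"xyz":[-1,3,145],"rotation":[0,0,0],"hand":0},{"xyz":[-1,3,148],"rotation":[0,0,0],"hand":0},{"xyz":[-1,3,148],"rotation":[0,0,0],"hand":0},{"xyz":[-1,3,148],"rotation":[0,0,0],"hand":0.2}]'

```text
clock: 11.78
tcp_pos: [514.3, -361.1, 47.7]
ee_rot: [0.751, 0.66, 0.0, 0.001]
ft_force: [1.2, 0.8, -0.2]
width: 0.88
gripper_force: 0.0
```

Emit:
drive_tool --grip_force 60 --steps '[{"xyz":[0,0,0],"rotation":[0,0,0],"hand":0.3},{"xyz":[0,0,0],"rotation":[0,0,0],"hand":1},{"xyz":[0,0,0],"rotation":[0,0,0],"hand":1},{"xyz":[0,0,0],"rotation":[0,0,0],"hand":1},{"xyz":[0,0,0],"rotation":[0,0,0],"hand":1},{"xyz":[0,0,0],"rotation":[0,0,0],"hand":1},{"xyz":[0,0,0],"rotation":[0,0,0],"hand":1},{"xyz":[0,0,0],"rotation":[0,0,0],"hand":1}]'

```text
clock: 12.45
tcp_pos: [514.2, -361.3, 48.3]
ee_rot: [0.752, 0.659, -0.0, 0.001]
ft_force: [-1.6, 0.9, 6.3]
width: 0.574
gripper_force: 61.8
```

Emit:
drive_tool --steps '[{"xyz":[0,0,-3],"rotation":[0,0,0],"hand":1},{"xyz":[0,0,-6],"rotation":[0,0,0],"hand":1},{"xyz":[0,0,-10],"rotation":[0,0,0],"hand":1},{"xyz":[0,0,-14],"rotation":[0,0,0],"hand":1},{"xyz":[0,0,-14],"rotation":[0,0,0],"hand":1},{"xyz":[0,0,-14],"rotation":[0,0,0],"hand":1},{"xyz":[0,0,-14],"rotation":[0,0,0],"hand":1},{"xyz":[0,0,-14],"rotation":[0,0,0],"hand":1}]'

```text
clock: 13.12
tcp_pos: [513.6, -360.5, 60.5]
ee_rot: [0.752, 0.659, -0.0, -0.0]
ft_force: [0.1, -0.7, -4.0]
width: 0.582
gripper_force: 48.1
```

Run:
```python
from h import *
st(); s=manip.observe(); go(b2w(-112,102,s['tcp_pos'][2]),97.1); print(w2b(s['tcp_pos']))
print('B carton local',w2b([551.4,306.3]),'A',w2b([385,335]))
```

```text
{'clock': 13.117, 'qpos': [-0.728, 0.577, -0.061, 0.933, 0.0, 0.973], 'tcp_pos': [513.58, -360.453, 60.459], 'ee_rot': [0.752, 0.659, -0.0, -0.0], 'ft_force': [0.118, -0.68, -4.015], 'width': 0.582, 'gripper_force': 48.107}
xyz [443.6, -111.0, 0.2] rot [-0.0, -0.0, -0.255]
[-116.4 -355.2]
B carton local [  3.5 301.7] A [-158.1  350.8]
```

Emit:
drive_tool --steps '[{"xyz":[15,-4,0],"rotation":[0,0,0],"hand":1},{"xyz":[45,-11,0],"rotation":[0,0,0],"hand":1},{"xyz":[75,-19,0],"rotation":[0,0,0],"hand":1},{"xyz":[105,-26,0],"rotation":[0,0,0],"hand":1},{"xyz":[135,-34,0],"rotation":[0,0,0],"hand":1},{"xyz":[165,-41,0],"rotation":[0,0,0],"hand":1},{"xyz":[195,-49,0],"rotation":[0,0,0],"hand":1},{"xyz":[222,-55,0],"rotation":[0,0,0],"hand":1}]'

```text
clock: 13.78
tcp_pos: [487.4, -131.5, 60.6]
ee_rot: [0.752, 0.659, -0.0, -0.0]
ft_force: [-0.1, -0.0, -3.7]
width: 0.575
gripper_force: 69.0
```

Emit:
drive_tool --steps '[{"xyz":[30,-8,0],"rotation":[0,0,0],"hand":1},{"xyz":[60,-15,0],"rotation":[0,0,0],"hand":1},{"xyz":[90,-23,0],"rotation":[0,0,0],"hand":1},{"xyz":[120,-30,0],"rotation":[0,0,0],"hand":1},{"xyz":[150,-38,0],"rotation":[0,0,0],"hand":1},{"xyz":[180,-45,0],"rotation":[0,0,0],"hand":1},{"xyz":[205,-51,0],"rotation":[0,0,0],"hand":1},{"xyz":[222,-56,0],"rotation":[0,0,0],"hand":1}]'

```text
clock: 14.45
tcp_pos: [461.2, 96.3, 60.8]
ee_rot: [0.751, 0.66, 0.0, -0.0]
ft_force: [1.2, -0.6, -3.7]
width: 0.574
gripper_force: 69.1
```

Emit:
drive_tool --steps '[{"xyz":[0,0,0],"rotation":[0,0,-0.05],"hand":1},{"xyz":[0,0,0],"rotation":[0,0,-0.12],"hand":1},{"xyz":[0,0,0],"rotation":[0,0,-0.2],"hand":1},{"xyz":[0,0,0],"rotation":[0,0,-0.255],"hand":1},{"xyz":[0,0,0],"rotation":[0,0,-0.255],"hand":1},{"xyz":[0,0,0],"rotation":[0,0,-0.255],"hand":1},{"xyz":[0,0,0],"rotation":[0,0,-0.255],"hand":1},{"xyz":[0,0,0],"rotation":[0,0,-0.255],"hand":1}]'

```text
clock: 15.12
tcp_pos: [461.7, 94.0, 60.7]
ee_rot: [0.663, 0.749, -0.0, 0.0]
ft_force: [0.1, 0.0, -3.1]
width: 0.576
gripper_force: 69.2
```

Run:
```python
from h import *
st(); s=manip.observe(); go(b2w(-101.5,102,s['tcp_pos'][2]),97.1); print(w2b(s['tcp_pos']))
d=snap('wrist','w5')
print(proj(d,[b2w(-75,y,12) for y in (150,)]),proj(d,[b2w(x,y,134) for x,y in [(-137,57),(-137,147),(-87,147),(-87,57)]]))
```

```text
{'clock': 15.117, 'qpos': [0.046, 0.313, -0.5, 0.757, -0.0, 1.494], 'tcp_pos': [461.658, 94.028, 60.708], 'ee_rot': [0.663, 0.749, -0.0, 0.0], 'ft_force': [0.051, 0.001, -3.097], 'width': 0.576, 'gripper_force': 69.219}
xyz [-0.2, 10.3, -0.0] rot [-0.0, 0.0, -0.001]
[-111.8  102.2]
[[365.4 148.3]] [[269.  362. ]
 [257.9 179.7]
 [382.2 179.5]
 [371.8 361.9]]
```

View pics/w5.png

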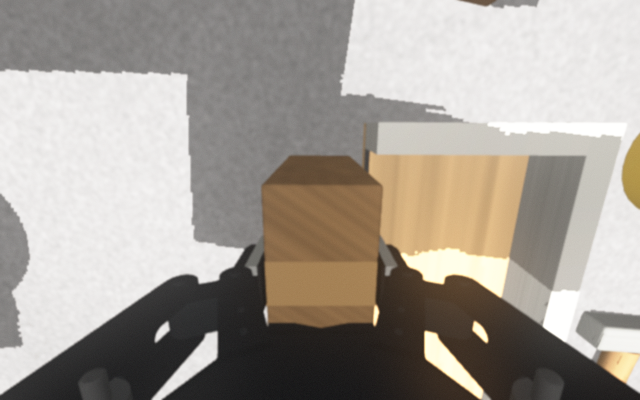

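Emit:
drive_tool --steps '[{"xyz":[2,4,0],"rotation":[0,0,0],"hand":1},{"xyz":[2,8,0],"rotation":[0,0,0],"hand":1},{"xyz":[2,10,3],"rotation":[0,0,0],"hand":1},{"xyz":[2,10,6],"rotation":[0,0,0],"hand":1},{"xyz":[2,10,9],"rotation":[0,0,0],"hand":1},{"xyz":[2,10,11],"rotation":[0,0,0],"hand":1},{"xyz":[2,10,13],"rotation":[0,0,0],"hand":1},{"xyz":[2,10,13],"rotation":[0,0,0],"hand":1}]'

```text
clock: 15.83
tcp_pos: [470.9, 97.2, 48.4]
ee_rot: [0.662, 0.75, -0.0, -0.0]
ft_force: [-5.3, -1.8, 11.9]
width: 0.578
gripper_force: 70.9
```

Emit:
drive_tool --steps '[{"xyz":[0,0,0],"rotation":[0,0,0],"hand":0.6},{"xyz":[0,0,0],"rotation":[0,0,0],"hand":0.2},{"xyz":[0,0,0],"rotation":[0,0,0],"hand":0.1},{"xyz":[0,0,0],"rotation":[0,0,0],"hand":0},{"xyz":[0,0,-15],"rotation":[0,0,0],"hand":0},{"xyz":[0,0,-40],"rotation":[0,0,0],"hand":0},{"xyz":[0,0,-80],"rotation":[0,0,0],"hand":0},{"xyz":[0,0,-80],"rotation":[0,0,0],"hand":0}]'

```text
clock: 16.5
tcp_pos: [474.9, 97.5, 133.4]
ee_rot: [0.662, 0.75, 0.003, 0.003]
ft_force: [0.9, 0.8, 1.5]
width: 0.997
gripper_force: 0.0
```

Run:
```python
from h import *
st(); s=manip.observe(); print(w2b(s['tcp_pos']))
go(b2w(-175,104,128),187.1)
d=snap('wrist','w6')
k=d['img'][140:330,200:440]; hsv=cv2.cvtColor(k,cv2.COLOR_RGB2HSV); 
print(proj(d,[b2w(x,y,120) for x,y in [(-126.5,57),(-126.5,147),(-76.5,147),(-76.5,57)]]))
m=cv2.inRange(cv2.cvtColor(d['img'],cv2.COLOR_RGB2HSV),(8,60,40),(25,255,255)); 
for r in (175,190,205,220,235): print(r,np.nonzero(m[r,200:420])[0][[0,-1]]+200)
```

```text
{'clock': 16.5, 'qpos': [0.052, 0.252, -0.368, 0.943, 0.0, 1.498], 'tcp_pos': [474.946, 97.546, 133.41], 'ee_rot': [0.662, 0.75, 0.003, 0.003], 'ft_force': [0.911, 0.824, 1.483], 'width': 0.997, 'gripper_force': 0.0}
[-98.2 104. ]
xyz [-0.0, -76.9, 4.8] rot [0.006, 0.007, -1.571]
[[284.6 274. ]
 [280.3 159.3]
 [351.3 159.2]
 [348.  273.8]]
175 [279 419]
190 [279 419]
205 [279 419]
220 [279 419]
235 [281 365]
```

Emit:
drive_tool --steps '[{"xyz":[0,-77,5],"rotation":[0,0,-0.8],"hand":0.5},{"xyz":[0,-77,5],"rotation":[0,0,-0.8],"hand":0.5},{"xyz":[0,-77,5],"rotation":[0,0,-0.8],"hand":0.5},{"xyz":[0,-77,5],"rotation":[0,0,-0.8],"hand":0.5},{"xyz":[0,-77,5],"rotation":[0,0,-0.8],"hand":0.5},{"xyz":[0,-77,5],"rotation":[0,0,-0.8],"hand":0.5},{"xyz":[0,-77,5],"rotation":[0,0,-0.8],"hand":0.5},{"xyz":[0,-77,5],"rotation":[0,0,-0.8],"hand":0.5}]'

```text
clock: 17.22
tcp_pos: [394.5, 87.8, 122.2]
ee_rot: [0.317, 0.949, -0.0, -0.0]
ft_force: [0.6, -0.0, 0.1]
width: 0.499
gripper_force: 0.0
```

Emit:
drive_tool --steps '[{"xyz":[0,0,0],"rotation":[0,0,-0.771],"hand":0.5},{"xyz":[0,0,0],"rotation":[0,0,-0.771],"hand":0.5},{"xyz":[0,0,0],"rotation":[0,0,-0.771],"hand":0.5},{"xyz":[0,0,0],"rotation":[0,0,-0.771],"hand":0.5},{"xyz":[0,0,0],"rotation":[0,0,-0.771],"hand":0.5},{"xyz":[0,0,0],"rotation":[0,0,-0.771],"hand":0.5},{"xyz":[0,0,0],"rotation":[0,0,-0.771],"hand":0.5},{"xyz":[0,0,0],"rotation":[0,0,-0.771],"hand":0.5}]'

```text
clock: 17.88
tcp_pos: [394.7, 87.8, 122.4]
ee_rot: [-0.06, 0.998, -0.0, -0.0]
ft_force: [-0.4, 0.3, 1.5]
width: 0.505
gripper_force: 0.0
```

Run:
```python
from h import *
st(); s=manip.observe(); print(w2b(s['tcp_pos'])); go(b2w(-155,103,57),187.1)
d=snap('wrist','w7')
print('pred',proj(d,[b2w(x,y,120) for x,y in [(-126.5,57),(-126.5,147),(-76.5,147),(-76.5,57)]]))
m=cv2.inRange(cv2.cvtColor(d['img'],cv2.COLOR_RGB2HSV),(8,60,40),(25,255,255)); 
for r in range(170,240,10): print(r,np.nonzero(m[r,230:420])[0][[0,-1]]+230 if m[r,230:420].any() else 0)
```

```text
{'clock': 17.883, 'qpos': [0.038, 0.122, -0.566, 0.884, -0.0, -0.083], 'tcp_pos': [394.679, 87.78, 122.38], 'ee_rot': [-0.06, 0.998, -0.0, -0.0], 'ft_force': [-0.353, 0.281, 1.496], 'width': 0.505, 'gripper_force': 0.0}
[-179.   104.2]
xyz [-24.1, -1.2, 65.4] rot [0.0, -0.001, -0.003]
pred [[258.6 288.3]
 [377.8 287.9]
 [374.6 343.1]
 [262.5 343.4]]
170 0
180 0
190 0
200 0
210 0
220 0
230 [286 349]
```

View pics/w7.png

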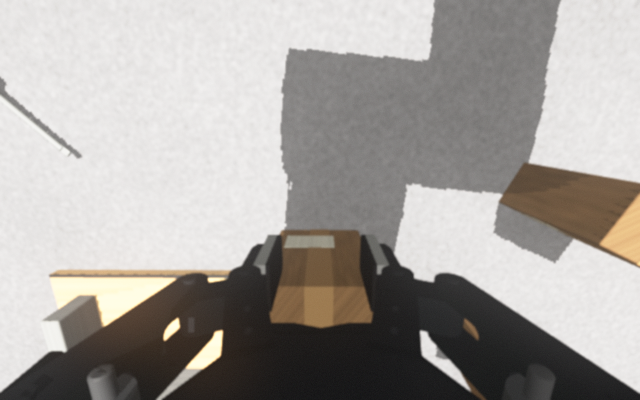

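The carton stands upright at the edge, centred between the fingers at (320,290). Now I'll go down behind it and push high.

Emit:
drive_tool --steps '[{"xyz":[0,-1,35],"rotation":[0,0,0],"hand":0.5},{"xyz":[0,-1,65],"rotation":[0,0,0],"hand":0.5},{"xyz":[-10,-1,65],"rotation":[0,0,0],"hand":0.5},{"xyz":[-20,-1,65],"rotation":[0,0,0],"hand":0.5},{"xyz":[-30,-1,65],"rotation":[0,0,0],"hand":0.5},{"xyz":[-38,-1,65],"rotation":[0,0,0],"hand":0.5},{"xyz":[-44,-1,65],"rotation":[0,0,0],"hand":0.5},{"xyz":[-50,-1,65],"rotation":[0,0,0],"hand":0.5}]'

```text
clock: 18.6
tcp_pos: [446.2, 93.1, 58.6]
ee_rot: [-0.062, 0.998, -0.0, 0.001]
ft_force: [-1.7, -0.2, 0.9]
width: 0.498
gripper_force: 0.5
```

Emit:
drive_tool --steps '[{"xyz":[-7,0,0],"rotation":[0,0,0],"hand":0.5},{"xyz":[-14,0,0],"rotation":[0,0,0],"hand":0.5},{"xyz":[-21,0,0],"rotation":[0,0,0],"hand":0.5},{"xyz":[-28,0,0],"rotation":[0,0,0],"hand":0.5},{"xyz":[-35,0,0],"rotation":[0,0,0],"hand":0.5},{"xyz":[-42,0,0],"rotation":[0,0,0],"hand":0.5},{"xyz":[-49,0,0],"rotation":[0,0,0],"hand":0.5},{"xyz":[-56,0,0],"rotation":[0,0,0],"hand":0.5}]'

```text
clock: 19.27
tcp_pos: [501.0, 100.0, 57.7]
ee_rot: [-0.062, 0.998, 0.0, 0.0]
ft_force: [-0.8, -0.0, 0.2]
width: 0.501
gripper_force: 0.0
```

Emit:
drive_tool --steps '[{"xyz":[-7,0,0],"rotation":[0,0,0],"hand":0.5},{"xyz":[-14,0,0],"rotation":[0,0,0],"hand":0.5},{"xyz":[-21,0,0],"rotation":[0,0,0],"hand":0.5},{"xyz":[-28,0,0],"rotation":[0,0,0],"hand":0.5},{"xyz":[-34,0,0],"rotation":[0,0,0],"hand":0.5},{"xyz":[-34,0,0],"rotation":[0,0,0],"hand":0.5},{"xyz":[-34,0,0],"rotation":[0,0,0],"hand":0.5},{"xyz":[-34,0,0],"rotation":[0,0,0],"hand":0.5}]'

```text
clock: 19.93
tcp_pos: [533.6, 104.1, 57.6]
ee_rot: [-0.062, 0.998, -0.0, -0.0]
ft_force: [-0.7, -0.6, 0.2]
width: 0.501
gripper_force: 0.0
```

Emit:
drive_tool --steps '[{"xyz":[0,0,-30],"rotation":[0,0,0],"hand":0.5},{"xyz":[30,0,-60],"rotation":[0,0,0],"hand":0.5},{"xyz":[65,0,-60],"rotation":[0,0,0],"hand":0.5},{"xyz":[100,0,-60],"rotation":[0,0,0],"hand":0.5},{"xyz":[100,0,-60],"rotation":[0,0,0],"hand":0.5},{"xyz":[100,0,-60],"rotation":[0,0,0],"hand":0.5},{"xyz":[100,0,-60],"rotation":[0,0,0],"hand":0.5},{"xyz":[100,0,-60],"rotation":[0,0,0],"hand":0.5}]'

```text
clock: 20.6
tcp_pos: [435.9, 91.8, 117.9]
ee_rot: [-0.062, 0.998, -0.0, 0.001]
ft_force: [0.6, -0.4, -0.8]
width: 0.501
gripper_force: 0.0
```

Run:
```python
from h import *
st(); print(w2b(manip.observe()['tcp_pos']))
a=snap('scene','s8')['img'][120:280,190:450]; w=snap('wrist','w8')
im=np.hstack([cv2.resize(a,(487,300)),cv2.resize(w['img'],(313,196),interpolation=cv2.INTER_AREA)[:, :] if False else cv2.copyMakeBorder(cv2.resize(w['img'],(313,196)),0,104,0,0,0)])
cv2.imwrite('pics/c5.png',im[:,:,::-1])
```

```text
{'clock': 20.6, 'qpos': [0.043, 0.201, -0.481, 0.888, -0.0, -0.081], 'tcp_pos': [435.866, 91.796, 117.925], 'ee_rot': [-0.062, 0.998, -0.0, 0.001], 'ft_force': [0.58, -0.407, -0.784], 'width': 0.501, 'gripper_force': 0.0}
[-137.7  103.1]
```

View pics/c5.png

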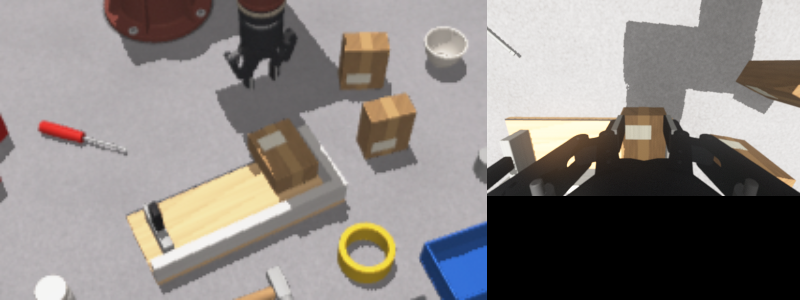

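The scene view shows the carton lying on the plate next to the side fence at crop (285,155). I'll push its base to the back fence.

Emit:
drive_tool --steps '[{"xyz":[38,0,0],"rotation":[0,0,0],"hand":0.5},{"xyz":[38,0,30],"rotation":[0,0,0],"hand":0.5},{"xyz":[38,0,70],"rotation":[0,0,0],"hand":0.5},{"xyz":[38,0,100],"rotation":[0,0,0],"hand":0.5},{"xyz":[38,0,115],"rotation":[0,0,0],"hand":0.5},{"xyz":[38,0,120],"rotation":[0,0,0],"hand":0.5},{"xyz":[20,0,120],"rotation":[0,0,0],"hand":0.5},{"xyz":[0,0,120],"rotation":[0,0,0],"hand":0.5}]'

```text
clock: 21.37
tcp_pos: [434.4, 91.8, -2.5]
ee_rot: [-0.062, 0.998, 0.0, -0.001]
ft_force: [0.9, -0.4, 0.6]
width: 0.497
gripper_force: 0.0
```

Emit:
drive_tool --steps '[{"xyz":[-12,0,0],"rotation":[0,0,0],"hand":0.5},{"xyz":[-24,0,0],"rotation":[0,0,0],"hand":0.5},{"xyz":[-34,0,0],"rotation":[0,0,0],"hand":0.5},{"xyz":[-42,0,0],"rotation":[0,0,0],"hand":0.5},{"xyz":[-49,0,0],"rotation":[0,0,0],"hand":0.5},{"xyz":[-55,0,0],"rotation":[0,0,0],"hand":0.5},{"xyz":[-60,0,0],"rotation":[0,0,0],"hand":0.5},{"xyz":[-62,0,0],"rotation":[0,0,0],"hand":0.5}]'

```text
clock: 22.03
tcp_pos: [497.0, 99.5, -2.2]
ee_rot: [-0.062, 0.998, 0.0, 0.0]
ft_force: [-2.5, -1.0, 1.9]
width: 0.499
gripper_force: 1.2
```

Emit:
drive_tool --steps '[{"xyz":[-1,0,0],"rotation":[0,0,0],"hand":0.5},{"xyz":[-2,0,0],"rotation":[0,0,0],"hand":0.5},{"xyz":[-3,0,0],"rotation":[0,0,0],"hand":0.5},{"xyz":[-4,0,0],"rotation":[0,0,0],"hand":0.5},{"xyz":[-4,0,0],"rotation":[0,0,0],"hand":0.5},{"xyz":[-4,0,0],"rotation":[0,0,0],"hand":0.5},{"xyz":[-4,0,0],"rotation":[0,0,0],"hand":0.5},{"xyz":[-4,0,0],"rotation":[0,0,0],"hand":0.5}]'

```text
clock: 22.7
tcp_pos: [500.4, 99.9, -2.2]
ee_rot: [-0.062, 0.998, 0.0, 0.0]
ft_force: [-0.4, 0.2, -0.0]
width: 0.498
gripper_force: 0.2
```

Run:
```python
from h import *
st(); print(w2b(manip.observe()['tcp_pos']))
```

```text
{'clock': 22.7, 'qpos': [0.054, 0.461, -0.47, 0.639, 0.0, -0.07], 'tcp_pos': [500.449, 99.923, -2.212], 'ee_rot': [-0.062, 0.998, 0.0, 0.0], 'ft_force': [-0.379, 0.226, -0.006], 'width': 0.498, 'gripper_force': 0.211}
[-72.6 103.2]
```

Emit:
drive_tool --steps '[{"xyz":[-1,0,0],"rotation":[0,0,0],"hand":0.5},{"xyz":[-2,0,0],"rotation":[0,0,0],"hand":0.5},{"xyz":[-3,0,0],"rotation":[0,0,0],"hand":0.5},{"xyz":[-3,0,0],"rotation":[0,0,0],"hand":0.5},{"xyz":[-3,0,0],"rotation":[0,0,0],"hand":0.5},{"xyz":[-3,0,0],"rotation":[0,0,0],"hand":0.5},{"xyz":[-3,0,0],"rotation":[0,0,0],"hand":0.5},{"xyz":[-3,0,0],"rotation":[0,0,0],"hand":0.5}]'

```text
clock: 23.37
tcp_pos: [500.3, 100.0, -2.8]
ee_rot: [-0.062, 0.998, -0.0, -0.002]
ft_force: [-8.9, -1.8, 5.8]
width: 0.5
gripper_force: 5.0
```

Emit:
drive_tool --steps '[{"xyz":[-1,0,0],"rotation":[0,0,0],"hand":0.5},{"xyz":[-2,0,0],"rotation":[0,0,0],"hand":0.5},{"xyz":[-3,0,0],"rotation":[0,0,0],"hand":0.5},{"xyz":[-3,0,0],"rotation":[0,0,0],"hand":0.5},{"xyz":[-3,0,0],"rotation":[0,0,0],"hand":0.5},{"xyz":[-3,0,0],"rotation":[0,0,0],"hand":0.5},{"xyz":[-3,0,0],"rotation":[0,0,0],"hand":0.5},{"xyz":[-3,0,0],"rotation":[0,0,0],"hand":0.5}]'

```text
clock: 24.03
tcp_pos: [500.1, 100.1, -3.3]
ee_rot: [-0.062, 0.998, -0.0, -0.005]
ft_force: [-19.1, -2.6, 12.1]
width: 0.502
gripper_force: 9.4
```

Emit:
drive_tool --steps '[{"xyz":[10,0,0],"rotation":[0,0,0],"hand":0.5},{"xyz":[40,0,0],"rotation":[0,0,0],"hand":0.5},{"xyz":[60,0,-20],"rotation":[0,0,0],"hand":0.3},{"xyz":[60,0,-60],"rotation":[0,0,0],"hand":0.1},{"xyz":[60,0,-100],"rotation":[0,0,0],"hand":0},{"xyz":[60,0,-140],"rotation":[0,0,0],"hand":0},{"xyz":[60,0,-180],"rotation":[0,0,0],"hand":0},{"xyz":[60,0,-200],"rotation":[0,0,0],"hand":0}]'

```text
clock: 24.7
tcp_pos: [448.8, 93.4, 202.6]
ee_rot: [-0.062, 0.998, -0.0, 0.003]
ft_force: [1.1, 0.4, 0.8]
width: 1.001
gripper_force: 0.0
```

Run:
```python
from h import *
st(); go([547,303,195],82)
```

```text
{'clock': 24.7, 'qpos': [0.045, 0.152, -0.305, 1.108, 0.0, -0.079], 'tcp_pos': [448.756, 93.378, 202.634], 'ee_rot': [-0.062, 0.998, -0.0, 0.003], 'ft_force': [1.118, 0.413, 0.833], 'width': 1.001, 'gripper_force': 0.0}
xyz [-123.4, 195.8, 8.3] rot [0.006, 0.005, 1.835]
```

Emit:
drive_tool --steps '[{"xyz":[-123,196,0],"rotation":[0,0,0.95],"hand":0},{"xyz":[-123,196,0],"rotation":[0,0,0.95],"hand":0},{"xyz":[-123,196,0],"rotation":[0,0,0.95],"hand":0},{"xyz":[-123,196,0],"rotation":[0,0,0.95],"hand":0},{"xyz":[-123,196,0],"rotation":[0,0,0.95],"hand":0},{"xyz":[-123,196,0],"rotation":[0,0,0.95],"hand":0},{"xyz":[-123,196,0],"rotation":[0,0,0.95],"hand":0},{"xyz":[-123,196,0],"rotation":[0,0,0.95],"hand":0}]'

```text
clock: 25.37
tcp_pos: [544.9, 304.9, 196.8]
ee_rot: [0.403, 0.915, -0.0, -0.0]
ft_force: [0.9, -0.1, -0.5]
width: 1.001
gripper_force: 0.0
```

Emit:
drive_tool --steps '[{"xyz":[0,0,0],"rotation":[0,0,0.885],"hand":0},{"xyz":[0,0,0],"rotation":[0,0,0.885],"hand":0},{"xyz":[0,0,0],"rotation":[0,0,0.885],"hand":0},{"xyz":[0,0,0],"rotation":[0,0,0.885],"hand":0},{"xyz":[0,0,0],"rotation":[0,0,0.885],"hand":0},{"xyz":[0,0,0],"rotation":[0,0,0.885],"hand":0},{"xyz":[0,0,0],"rotation":[0,0,0.885],"hand":0},{"xyz":[0,0,0],"rotation":[0,0,0.885],"hand":0}]'

```text
clock: 26.03
tcp_pos: [544.7, 303.1, 197.8]
ee_rot: [0.757, 0.654, 0.0, 0.0]
ft_force: [0.1, -0.2, 0.1]
width: 0.999
gripper_force: 0.0
```

```bash
cat >> h.py <<'E'
def cart(d,near,zt=120,roi=(0,330)):
    """top face of a standing carton near world point: brown mask, min-area rect, cast on z=zt"""
    m=cv2.inRange(cv2.cvtColor(d['img'],cv2.COLOR_RGB2HSV),(8,50,35),(28,255,255)); m[roi[1]:]=0
    n,l,s,c=cv2.connectedComponentsWithStats(m); q=proj(d,[near])[0]
    for i in sorted(range(1,n),key=lambda i:np.hypot(*(c[i]-q)))[:2]:
        if s[i][4]<500: continue
        k=max(cv2.findContours((l==i).astype(np.uint8),0,2)[0],key=cv2.contourArea)
        r=cv2.minAreaRect(k); px=cv2.approxPolyDP(k,4,True)[:,0]
        p=ray(d,cv2.boxPoints(r),zt); e=np.diff(np.vstack([p,p[:1]]),axis=0)
        print('px',px.tolist(),'ctr',p.mean(0),'sides',np.linalg.norm(e,axis=1).round(),'ang',np.degrees(np.arctan2(e[:,1],e[:,0])).round(1))
def corners(c,yaw,z=120):  # yaw = width direction
    a=np.radians(yaw); w=np.array([np.cos(a),np.sin(a)]); t=np.array([w[1],-w[0]])
    return [np.r_[np.array(c[:2])+i*25*t+j*45*w,z] for i,j in [(-1,-1),(1,-1),(1,1),(-1,1)]]
E
python3 - <<'E'
from h import *
st(); d=snap('wrist','w9'); cart(d,[547,303,120]); print(proj(d,corners([547,303],82)).tolist())
E
```

```text
{'clock': 26.033, 'qpos': [0.391, 0.479, 0.146, 1.237, 0.0, 2.107], 'tcp_pos': [544.7, 303.096, 197.761], 'ee_rot': [0.757, 0.654, 0.0, 0.0], 'ft_force': [0.114, -0.205, 0.143], 'width': 0.999, 'gripper_force': 0.0}
px [[337, 138], [302, 141], [292, 148], [301, 236], [349, 233], [346, 145]] ctr [546.225 309.75  120.   ] sides [50. 95. 55. 95.] ang [ -5.2 -93.7 175.1  83.3]
[[298.5, 239.4], [348.0, 239.1], [349.9, 148.6], [295.9, 148.9]]
```

Run:
```python
from h import *
d=load('w9'); p=ray(d,[[301,236],[349,233],[346,145],[292,148]],120); e=np.diff(np.vstack([p,p[:1]]),axis=0)
print(p.mean(0),np.linalg.norm(e,axis=1),np.degrees(np.arctan2(e[:,1],e[:,0])))
for y in (84,85,86):print(proj(d,corners(p.mean(0),y)).tolist())
c=p.mean(0); go([c[0],c[1],46],85.5)
```

```text
[546.575 306.65  120.   ] [48.34956049 86.8245357  49.9124233  87.50594266] [ -4.50777079  85.04455106 174.71203553 -93.93167148]
[[299.1, 236.9], [348.7, 234.9], [347.3, 143.8], [293.1, 146.0]]
[[299.9, 237.2], [349.5, 234.5], [346.4, 143.3], [292.3, 146.5]]
[[300.7, 237.6], [350.3, 234.1], [345.5, 142.9], [291.5, 147.1]]
xyz [3.8, 1.3, 151.7] rot [0.0, -0.0, -0.061]
```

Emit:
drive_tool --steps '[{"xyz":[4,1,40],"rotation":[0,0,-0.061],"hand":0},{"xyz":[4,1,75],"rotation":[0,0,-0.061],"hand":0},{"xyz":[4,1,105],"rotation":[0,0,-0.061],"hand":0},{"xyz":[4,1,130],"rotation":[0,0,-0.061],"hand":0},{"xyz":[4,1,147],"rotation":[0,0,-0.061],"hand":0},{"xyz":[4,1,151],"rotation":[0,0,-0.061],"hand":0},{"xyz":[4,1,151],"rotation":[0,0,-0.061],"hand":0},{"xyz":[4,1,151],"rotation":[0,0,-0.061],"hand":0.2}]'

```text
clock: 26.75
tcp_pos: [546.7, 307.1, 47.7]
ee_rot: [0.734, 0.679, 0.001, 0.0]
ft_force: [0.5, -0.6, 0.5]
width: 0.885
gripper_force: 0.0
```

Emit:
drive_tool --grip_force 60 --steps '[{"xyz":[0,0,0],"rotation":[0,0,0],"hand":0.3},{"xyz":[0,0,0],"rotation":[0,0,0],"hand":1},{"xyz":[0,0,0],"rotation":[0,0,0],"hand":1},{"xyz":[0,0,0],"rotation":[0,0,0],"hand":1},{"xyz":[0,0,0],"rotation":[0,0,0],"hand":1},{"xyz":[0,0,0],"rotation":[0,0,0],"hand":1},{"xyz":[0,0,0],"rotation":[0,0,0],"hand":1},{"xyz":[0,0,0],"rotation":[0,0,0],"hand":1}]'

```text
clock: 27.42
tcp_pos: [546.8, 307.4, 48.4]
ee_rot: [0.734, 0.679, 0.001, 0.0]
ft_force: [-0.5, -0.7, 5.5]
width: 0.577
gripper_force: 63.3
```

Emit:
drive_tool --steps '[{"xyz":[0,0,-3],"rotation":[0,0,0],"hand":1},{"xyz":[0,0,-6],"rotation":[0,0,0],"hand":1},{"xyz":[0,0,-10],"rotation":[0,0,0],"hand":1},{"xyz":[0,0,-14],"rotation":[0,0,0],"hand":1},{"xyz":[0,0,-14],"rotation":[0,0,0],"hand":1},{"xyz":[0,0,-14],"rotation":[0,0,0],"hand":1},{"xyz":[0,0,-14],"rotation":[0,0,0],"hand":1},{"xyz":[0,0,-14],"rotation":[0,0,0],"hand":1}]'

```text
clock: 28.08
tcp_pos: [545.8, 306.7, 60.5]
ee_rot: [0.734, 0.679, -0.0, -0.0]
ft_force: [-0.6, -0.2, -3.6]
width: 0.575
gripper_force: 62.8
```

Run:
```python
from h import *
st(); s=manip.observe(); z=s['tcp_pos'][2]; print(w2b(s['tcp_pos'])); go(b2w(-115,210,z),97.1); go(b2w(-112,8,z),97.1,(b2w(-115,210,z),97.1))
d=load('s8'); print([w2b(p).tolist() for p in ray(d,np.array([[340,32],[388,33],[383,70],[341,68]])/1.873+[190,120],120)])
```

```text
{'clock': 28.083, 'qpos': [0.395, 0.575, -0.066, 0.931, 0.0, 2.045], 'tcp_pos': [545.801, 306.702, 60.472], 'ee_rot': [0.734, 0.679, -0.0, -0.0], 'ft_force': [-0.597, -0.205, -3.561], 'width': 0.575, 'gripper_force': 62.772}
[ -2.  302.8]
xyz [-113.7, -92.0, 0.1] rot [-0.0, 0.0, -0.203]
xyz [-202.0, 3.0, 0.0] rot [0.0, 0.0, 0.0]
[[-207.1, 321.9], [-159.9, 406.0], [-80.9, 343.4], [-123.1, 273.9]]
```

Emit:
drive_tool --steps '[{"xyz":[-10,-8,0],"rotation":[0,0,-0.02],"hand":1},{"xyz":[-28,-23,0],"rotation":[0,0,-0.05],"hand":1},{"xyz":[-48,-39,0],"rotation":[0,0,-0.09],"hand":1},{"xyz":[-68,-55,0],"rotation":[0,0,-0.13],"hand":1},{"xyz":[-88,-71,0],"rotation":[0,0,-0.17],"hand":1},{"xyz":[-104,-84,0],"rotation":[0,0,-0.203],"hand":1},{"xyz":[-114,-92,0],"rotation":[0,0,-0.203],"hand":1},{"xyz":[-114,-92,0],"rotation":[0,0,-0.203],"hand":1}]'

```text
clock: 28.75
tcp_pos: [442.8, 198.7, 60.5]
ee_rot: [0.662, 0.749, -0.001, -0.0]
ft_force: [0.1, 1.0, -3.9]
width: 0.576
gripper_force: 63.6
```

Emit:
drive_tool --steps '[{"xyz":[-15,0,0],"rotation":[0,0,0],"hand":1},{"xyz":[-45,0,0],"rotation":[0,0,0],"hand":1},{"xyz":[-75,0,0],"rotation":[0,0,0],"hand":1},{"xyz":[-105,2,0],"rotation":[0,0,0],"hand":1},{"xyz":[-135,3,0],"rotation":[0,0,0],"hand":1},{"xyz":[-165,3,0],"rotation":[0,0,0],"hand":1},{"xyz":[-190,3,0],"rotation":[0,0,0],"hand":1},{"xyz":[-202,3,0],"rotation":[0,0,0],"hand":1}]'

```text
clock: 29.42
tcp_pos: [474.7, -2.3, 60.9]
ee_rot: [0.663, 0.749, 0.0, 0.001]
ft_force: [0.2, 0.6, -3.6]
width: 0.575
gripper_force: 63.6
```

Run:
```python
from h import *
st(); s=manip.observe(); z=s['tcp_pos'][2]; print(w2b(s['tcp_pos'])); go(b2w(-101,8,z),97.1)
d=snap('wrist','w10'); T=load('w10')
hsv=cv2.cvtColor(d['img'],cv2.COLOR_RGB2HSV)
m=cv2.inRange(hsv,(8,50,35),(28,255,255)); cv2.imwrite('pics/m10.png',m)
print('carton1 top pred (z62) for x -60..60,y 56..146', proj(d,[b2w(x,y,62) for x,y in [(-60,56.5),(-60,146.5),(60,56.5)]]), 'held top',proj(d,[b2w(x,y,133) for x,y in [(-137,-37),(-137,53),(-87,53)]]))
k=d['img'][140:330,230:560]; g=cv2.cvtColor(k,cv2.COLOR_RGB2GRAY)
cv2.imwrite('pics/c6.png',cv2.resize(k,(792,456))[:,:,::-1])
```

```text
{'clock': 29.417, 'qpos': [-0.158, 0.318, -0.493, 0.758, -0.001, 1.291], 'tcp_pos': [474.722, -2.275, 60.901], 'ee_rot': [0.663, 0.749, 0.0, 0.001], 'ft_force': [0.191, 0.59, -3.591], 'width': 0.575, 'gripper_force': 63.609}
[-110.7    5. ]
xyz [3.0, 9.7, 0.0] rot [0.001, 0.001, -0.002]
carton1 top pred (z62) for x -60..60,y 56..146 [[399.1 148.4]
 [410.6 -14.2]
 [584.8 148. ]] held top [[267.2 354.8]
 [255.6 171.7]
 [379.5 171.4]]
```

View pics/c6.png

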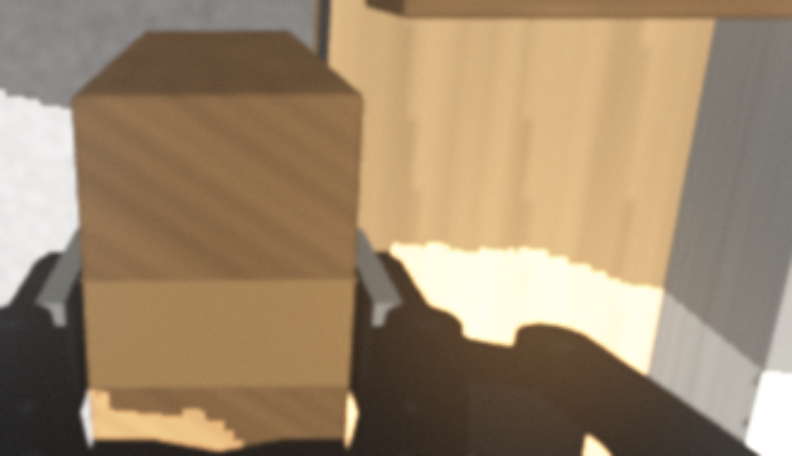

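Run:
```python
from h import *
d=load('w10'); print('cam',w2b(d['T'][:3,3]),d['T'][2,3])
print([w2b(ray(d,[u,v],z)[0]).tolist() for u,v,z in [(398.8,147,12),(540,147,12),(384,140,62),(400,147,62),(540,147,62)]])
print([w2b(ray(d,[u,v],133)[0]).tolist() for u,v in [(260.5,180.5),(380.5,180.5)]])
```

```text
cam [-110.8   71. ] 244.66044504777696
[[-46.4, 53.7], [69.7, 53.4], [-70.1, 61.9], [-59.5, 57.4], [30.9, 57.3]]
[[-135.2, 49.4], [-86.4, 49.3]]
```

Carton 1 has its −y face at board y≈57 and its front end at x≈−59.5, so it is flush. I'll place this carton with a ~2.5 mm gap beside it.

Emit:
drive_tool --steps '[{"xyz":[5,4,0],"rotation":[0,0,0],"hand":1},{"xyz":[5,8,0],"rotation":[0,0,0],"hand":1},{"xyz":[5,10,3],"rotation":[0,0,0],"hand":1},{"xyz":[5,10,6],"rotation":[0,0,0],"hand":1},{"xyz":[5,10,9],"rotation":[0,0,0],"hand":1},{"xyz":[5,10,11],"rotation":[0,0,0],"hand":1},{"xyz":[5,10,13],"rotation":[0,0,0],"hand":1},{"xyz":[5,10,13],"rotation":[0,0,0],"hand":1}]'

```text
clock: 30.13
tcp_pos: [482.4, 6.9, 48.4]
ee_rot: [0.662, 0.75, 0.0, -0.0]
ft_force: [-6.0, 1.1, 10.6]
width: 0.574
gripper_force: 65.5
```

Emit:
drive_tool --steps '[{"xyz":[0,0,0],"rotation":[0,0,0],"hand":0.6},{"xyz":[0,0,0],"rotation":[0,0,0],"hand":0.2},{"xyz":[0,0,0],"rotation":[0,0,0],"hand":0.1},{"xyz":[0,0,0],"rotation":[0,0,0],"hand":0},{"xyz":[0,0,-15],"rotation":[0,0,0],"hand":0},{"xyz":[0,0,-40],"rotation":[0,0,0],"hand":0},{"xyz":[0,0,-80],"rotation":[0,0,0],"hand":0},{"xyz":[0,0,-80],"rotation":[0,0,0],"hand":0}]'

```text
clock: 30.8
tcp_pos: [486.4, 6.1, 133.5]
ee_rot: [0.662, 0.75, 0.002, 0.004]
ft_force: [1.5, 0.1, 1.4]
width: 0.997
gripper_force: 0.0
```

Emit:
drive_tool --steps '[{"xyz":[0,-77,0],"rotation":[0,0,-0.8],"hand":0.5},{"xyz":[0,-77,0],"rotation":[0,0,-0.8],"hand":0.5},{"xyz":[0,-77,0],"rotation":[0,0,-0.8],"hand":0.5},{"xyz":[0,-77,0],"rotation":[0,0,-0.8],"hand":0.5},{"xyz":[0,-77,0],"rotation":[0,0,-0.8],"hand":0.5},{"xyz":[0,-77,0],"rotation":[0,0,-0.8],"hand":0.5},{"xyz":[0,-77,0],"rotation":[0,0,-0.8],"hand":0.5},{"xyz":[0,-77,0],"rotation":[0,0,-0.8],"hand":0.5}]'

```text
clock: 31.47
tcp_pos: [406.5, -3.1, 127.9]
ee_rot: [0.317, 0.949, 0.0, 0.0]
ft_force: [-0.1, 1.0, -0.4]
width: 0.503
gripper_force: 0.0
```

Emit:
drive_tool --steps '[{"xyz":[0,0,0],"rotation":[0,0,-0.771],"hand":0.5},{"xyz":[0,0,0],"rotation":[0,0,-0.771],"hand":0.5},{"xyz":[0,0,0],"rotation":[0,0,-0.771],"hand":0.5},{"xyz":[0,0,0],"rotation":[0,0,-0.771],"hand":0.5},{"xyz":[0,0,0],"rotation":[0,0,-0.771],"hand":0.5},{"xyz":[0,0,0],"rotation":[0,0,-0.771],"hand":0.5},{"xyz":[0,0,0],"rotation":[0,0,-0.771],"hand":0.5},{"xyz":[0,0,0],"rotation":[0,0,-0.771],"hand":0.5}]'

```text
clock: 32.13
tcp_pos: [406.3, -3.0, 127.8]
ee_rot: [-0.06, 0.998, -0.0, 0.0]
ft_force: [-0.4, -0.4, -0.4]
width: 0.503
gripper_force: 0.0
```

Run:
```python
from h import *
st(); s=manip.observe(); print(w2b(s['tcp_pos'])); go(b2w(-175,9.5,57),187.1)
d=snap('wrist','w11')
m=cv2.inRange(cv2.cvtColor(d['img'],cv2.COLOR_RGB2HSV),(8,60,40),(25,255,255)); 
for r in range(180,290,15): print(r,np.nonzero(m[r,230:420])[0][[0,-1]]+230 if m[r,230:420].any() else 0)
print(proj(d,[b2w(x,y,z) for x,y,z in [(-126.5,-35.5,120),(-126.5,54.5,120),(-126.5,-35.5,0),(-126.5,54.5,0)]]))
d=snap('scene','s11'); q=proj(d,[b2w(x,y,z) for x,y,z in [(-126,-35,120),(-126,55,120),(-76,55,120),(-76,-35,120)]]); print(q.tolist())
m=cv2.inRange(cv2.cvtColor(d['img'],cv2.COLOR_RGB2HSV),(8,60,40),(25,255,255)); h0=np.zeros_like(m); cv2.fillPoly(h0,[q.astype(int)],255); print('brown frac in pred top',(m[h0>0]>0).mean())
```

```text
{'clock': 32.133, 'qpos': [-0.188, 0.119, -0.553, 0.898, 0.0, -0.309], 'tcp_pos': [406.32, -3.036, 127.764], 'ee_rot': [-0.06, 0.998, -0.0, 0.0], 'ft_force': [-0.443, -0.376, -0.376], 'width': 0.503, 'gripper_force': 0.0}
[-178.7   12.7]
xyz [-3.7, -3.2, 70.8] rot [-0.0, 0.0, -0.003]
180 0
195 0
210 0
225 0
240 [282 360]
255 [282 360]
270 [230 419]
285 [277 364]
[[258.9 284. ]
 [375.2 283.6]
 [280.5 228.6]
 [356.1 228.4]]
[[295.0, 186.8], [318.2, 177.4], [324.7, 187.5], [301.1, 197.2]]
brown frac in pred top 0.8888888888888888
```

Emit:
drive_tool --steps '[{"xyz":[0,-2,35],"rotation":[0,0,0],"hand":0.5},{"xyz":[0,-2,71],"rotation":[0,0,0],"hand":0.5},{"xyz":[-10,-2,71],"rotation":[0,0,0],"hand":0.5},{"xyz":[-20,-2,71],"rotation":[0,0,0],"hand":0.5},{"xyz":[-30,-2,71],"rotation":[0,0,0],"hand":0.5},{"xyz":[-38,-2,71],"rotation":[0,0,0],"hand":0.5},{"xyz":[-44,-2,71],"rotation":[0,0,0],"hand":0.5},{"xyz":[-50,-2,71],"rotation":[0,0,0],"hand":0.5}]'

```text
clock: 32.9
tcp_pos: [457.5, 1.2, 57.8]
ee_rot: [-0.062, 0.998, -0.0, 0.001]
ft_force: [-2.4, -0.1, 1.3]
width: 0.498
gripper_force: 0.9
```

Emit:
drive_tool --steps '[{"xyz":[-7,0,0],"rotation":[0,0,0],"hand":0.5},{"xyz":[-14,0,0],"rotation":[0,0,0],"hand":0.5},{"xyz":[-21,0,0],"rotation":[0,0,0],"hand":0.5},{"xyz":[-28,0,0],"rotation":[0,0,0],"hand":0.5},{"xyz":[-35,0,0],"rotation":[0,0,0],"hand":0.5},{"xyz":[-42,0,0],"rotation":[0,0,0],"hand":0.5},{"xyz":[-49,0,0],"rotation":[0,0,0],"hand":0.5},{"xyz":[-56,0,0],"rotation":[0,0,0],"hand":0.5}]'

```text
clock: 33.57
tcp_pos: [512.4, 8.3, 56.6]
ee_rot: [-0.062, 0.998, 0.0, 0.0]
ft_force: [-0.1, 0.1, -0.3]
width: 0.498
gripper_force: 0.0
```

Emit:
drive_tool --steps '[{"xyz":[-7,0,0],"rotation":[0,0,0],"hand":0.5},{"xyz":[-14,0,0],"rotation":[0,0,0],"hand":0.5},{"xyz":[-21,0,0],"rotation":[0,0,0],"hand":0.5},{"xyz":[-28,0,0],"rotation":[0,0,0],"hand":0.5},{"xyz":[-34,0,0],"rotation":[0,0,0],"hand":0.5},{"xyz":[-34,0,0],"rotation":[0,0,0],"hand":0.5},{"xyz":[-34,0,0],"rotation":[0,0,0],"hand":0.5},{"xyz":[-34,0,0],"rotation":[0,0,0],"hand":0.5}]'

```text
clock: 34.23
tcp_pos: [544.9, 12.4, 56.6]
ee_rot: [-0.062, 0.998, 0.0, -0.0]
ft_force: [-0.1, 0.3, 0.2]
width: 0.498
gripper_force: 0.0
```

Emit:
drive_tool --steps '[{"xyz":[0,0,-30],"rotation":[0,0,0],"hand":0.5},{"xyz":[30,0,-60],"rotation":[0,0,0],"hand":0.5},{"xyz":[65,0,-60],"rotation":[0,0,0],"hand":0.5},{"xyz":[100,0,-60],"rotation":[0,0,0],"hand":0.5},{"xyz":[135,0,-60],"rotation":[0,0,0],"hand":0.5},{"xyz":[138,0,-60],"rotation":[0,0,0],"hand":0.5},{"xyz":[138,0,-60],"rotation":[0,0,0],"hand":0.5},{"xyz":[138,0,-60],"rotation":[0,0,0],"hand":0.5}]'

```text
clock: 34.9
tcp_pos: [409.0, -4.9, 117.2]
ee_rot: [-0.062, 0.998, -0.0, 0.001]
ft_force: [0.3, -0.3, 0.1]
width: 0.498
gripper_force: 0.0
```

Run:
```python
from h import *
st(); print(w2b(manip.observe()['tcp_pos']))
d=snap('wrist','w12')
m=cv2.inRange(cv2.cvtColor(d['img'],cv2.COLOR_RGB2HSV),(8,60,40),(25,255,255)); 
for r in range(215,300,6): print(r,np.nonzero(m[r,230:420])[0][[0,-1]]+230 if m[r,230:420].any() else 0)
print('lying pred base top edge/bottom',proj(d,[b2w(x,y,z) for x,y,z in [(-87,-34,62),(-87,56,62),(-87,-34,12),(-87,56,12)]]))
s=snap('scene','s12'); m=cv2.inRange(cv2.cvtColor(s['img'],cv2.COLOR_RGB2HSV),(8,60,40),(25,255,255))
for z0,z1 in ((62,90),): 
    q=proj(s,[b2w(x,y,z) for x,y,z in [(-80,-30,62),(-80,50,62),(30,50,62),(30,-30,62)]]); print(q.tolist())
```

```text
{'clock': 34.9, 'qpos': [-0.191, 0.135, -0.566, 0.868, 0.0, -0.315], 'tcp_pos': [409.013, -4.908, 117.197], 'ee_rot': [-0.062, 0.998, -0.0, 0.001], 'ft_force': [0.265, -0.31, 0.096], 'width': 0.498, 'gripper_force': 0.0}
[-176.3   10.5]
215 0
221 0
227 0
233 0
239 0
245 0
251 [285 356]
257 [282 360]
263 [282 360]
269 [282 360]
275 [280 419]
281 [278 364]
287 [276 365]
293 [274 367]
299 [272 368]
lying pred base top edge/bottom [[275.2 290.8]
 [367.7 290.8]
 [282.1 265.8]
 [360.6 265.8]]
[[302.8, 205.5], [323.0, 197.0], [337.6, 220.0], [316.8, 229.2]]
```

Emit:
drive_tool --steps '[{"xyz":[0,0,35],"rotation":[0,0,0],"hand":0.5},{"xyz":[0,0,70],"rotation":[0,0,0],"hand":0.5},{"xyz":[0,0,100],"rotation":[0,0,0],"hand":0.5},{"xyz":[0,0,115],"rotation":[0,0,0],"hand":0.5},{"xyz":[0,0,120],"rotation":[0,0,0],"hand":0.5},{"xyz":[-15,0,120],"rotation":[0,0,0],"hand":0.5},{"xyz":[-30,0,120],"rotation":[0,0,0],"hand":0.5},{"xyz":[-42,0,120],"rotation":[0,0,0],"hand":0.5}]'

```text
clock: 35.67
tcp_pos: [452.4, 0.5, -2.8]
ee_rot: [-0.062, 0.998, -0.0, 0.001]
ft_force: [-0.1, -0.7, 0.5]
width: 0.498
gripper_force: 0.0
```

Emit:
drive_tool --steps '[{"xyz":[-10,0,0],"rotation":[0,0,0],"hand":0.5},{"xyz":[-20,0,0],"rotation":[0,0,0],"hand":0.5},{"xyz":[-30,0,0],"rotation":[0,0,0],"hand":0.5},{"xyz":[-38,0,0],"rotation":[0,0,0],"hand":0.5},{"xyz":[-45,0,0],"rotation":[0,0,0],"hand":0.5},{"xyz":[-51,0,0],"rotation":[0,0,0],"hand":0.5},{"xyz":[-56,0,0],"rotation":[0,0,0],"hand":0.5},{"xyz":[-59,0,0],"rotation":[0,0,0],"hand":0.5}]'

```text
clock: 36.33
tcp_pos: [509.2, 7.8, -3.2]
ee_rot: [-0.062, 0.998, -0.0, 0.0]
ft_force: [-2.6, -1.7, 1.9]
width: 0.502
gripper_force: 1.7
```

Emit:
drive_tool --steps '[{"xyz":[-1,0,0],"rotation":[0,0,0],"hand":0.5},{"xyz":[-2,0,0],"rotation":[0,0,0],"hand":0.5},{"xyz":[-3,0,0],"rotation":[0,0,0],"hand":0.5},{"xyz":[-4,0,0],"rotation":[0,0,0],"hand":0.5},{"xyz":[-5,0,0],"rotation":[0,0,0],"hand":0.5},{"xyz":[-6,0,0],"rotation":[0,0,0],"hand":0.5},{"xyz":[-6,0,0],"rotation":[0,0,0],"hand":0.5},{"xyz":[-6,0,0],"rotation":[0,0,0],"hand":0.5}]'

```text
clock: 37.0
tcp_pos: [511.2, 8.2, -3.8]
ee_rot: [-0.062, 0.998, -0.0, -0.003]
ft_force: [-12.5, -3.6, 7.8]
width: 0.501
gripper_force: 6.2
```

Run:
```python
from h import *
st(); print(w2b(manip.observe()['tcp_pos']))
```

```text
{'clock': 37.0, 'qpos': [-0.126, 0.469, -0.462, 0.645, -0.002, -0.249], 'tcp_pos': [511.173, 8.154, -3.78], 'ee_rot': [-0.062, 0.998, -0.0, -0.003], 'ft_force': [-12.544, -3.585, 7.803], 'width': 0.501, 'gripper_force': 6.158}
[-73.3  10.8]
```

Emit:
drive_tool --steps '[{"xyz":[10,0,0],"rotation":[0,0,0],"hand":0.5},{"xyz":[40,0,0],"rotation":[0,0,0],"hand":0.5},{"xyz":[60,0,-20],"rotation":[0,0,0],"hand":0.3},{"xyz":[60,0,-60],"rotation":[0,0,0],"hand":0.1},{"xyz":[60,0,-100],"rotation":[0,0,0],"hand":0},{"xyz":[60,0,-140],"rotation":[0,0,0],"hand":0},{"xyz":[60,0,-180],"rotation":[0,0,0],"hand":0},{"xyz":[60,0,-200],"rotation":[0,0,0],"hand":0}]'

```text
clock: 37.67
tcp_pos: [457.2, 1.0, 201.6]
ee_rot: [-0.062, 0.998, -0.0, 0.003]
ft_force: [1.2, 0.5, -0.1]
width: 1.0
gripper_force: 0.0
```

Run:
```python
from h import *
st(); go([382,333,196],67)
d=snap('scene','s13'); cart(d,[385,335,80],roi=(0,400))
```

```text
{'clock': 37.667, 'qpos': [-0.158, 0.15, -0.31, 1.104, 0.001, -0.283], 'tcp_pos': [457.242, 1.027, 201.626], 'ee_rot': [-0.062, 0.998, -0.0, 0.003], 'ft_force': [1.151, 0.495, -0.103], 'width': 1.0, 'gripper_force': 0.0}
xyz [33.5, 338.8, 5.0] rot [0.006, 0.006, 2.097]
px [[373, 138], [372, 167], [393, 166], [396, 137]] ctr [423.35  313.425 120.   ] sides [ 98. 148.  93. 148.] ang [  69.4  -25.8 -110.5  156.2]
```

Emit:
drive_tool --steps '[{"xyz":[30,170,0],"rotation":[0,0,0.8],"hand":0},{"xyz":[30,170,0],"rotation":[0,0,0.8],"hand":0},{"xyz":[30,170,0],"rotation":[0,0,0.8],"hand":0},{"xyz":[30,170,0],"rotation":[0,0,0.8],"hand":0},{"xyz":[30,170,0],"rotation":[0,0,0.8],"hand":0},{"xyz":[30,170,0],"rotation":[0,0,0.8],"hand":0},{"xyz":[30,170,0],"rotation":[0,0,0.8],"hand":0},{"xyz":[30,170,0],"rotation":[0,0,0.8],"hand":0}]'

```text
clock: 38.38
tcp_pos: [404.3, 167.0, 196.8]
ee_rot: [0.333, 0.943, 0.001, 0.0]
ft_force: [1.3, -0.3, 0.4]
width: 1.004
gripper_force: 0.0
```

Run:
```python
from h import *
go([382,333,196],67)
```

```text
xyz [121.7, 115.1, 0.9] rot [0.001, -0.001, 1.292]
```

Emit:
drive_tool --steps '[{"xyz":[122,115,0],"rotation":[0,0,0.8],"hand":0},{"xyz":[122,115,0],"rotation":[0,0,0.8],"hand":0},{"xyz":[122,115,0],"rotation":[0,0,0.8],"hand":0},{"xyz":[122,115,0],"rotation":[0,0,0.8],"hand":0},{"xyz":[122,115,0],"rotation":[0,0,0.8],"hand":0},{"xyz":[122,115,0],"rotation":[0,0,0.8],"hand":0},{"xyz":[122,115,0],"rotation":[0,0,0.8],"hand":0},{"xyz":[122,115,0],"rotation":[0,0,0.8],"hand":0}]'

```text
clock: 39.05
tcp_pos: [381.0, 332.5, 196.5]
ee_rot: [0.673, 0.739, 0.0, -0.0]
ft_force: [0.1, -0.8, 0.2]
width: 0.999
gripper_force: 0.0
```

Emit:
drive_tool --steps '[{"xyz":[0,0,0],"rotation":[0,0,0.492],"hand":0},{"xyz":[0,0,0],"rotation":[0,0,0.492],"hand":0},{"xyz":[0,0,0],"rotation":[0,0,0.492],"hand":0},{"xyz":[0,0,0],"rotation":[0,0,0.492],"hand":0},{"xyz":[0,0,0],"rotation":[0,0,0.492],"hand":0},{"xyz":[0,0,0],"rotation":[0,0,0.492],"hand":0},{"xyz":[0,0,0],"rotation":[0,0,0.492],"hand":0},{"xyz":[0,0,0],"rotation":[0,0,0.492],"hand":0}]'

```text
clock: 39.72
tcp_pos: [381.1, 332.0, 196.7]
ee_rot: [0.831, 0.556, 0.0, -0.0]
ft_force: [-0.4, 0.3, -0.2]
width: 0.997
gripper_force: 0.0
```

Run:
```python
from h import *
st(); d=snap('wrist','w13'); cart(d,[382,333,120]); print(proj(d,corners([382,333],67)).tolist())
```

```text
{'clock': 39.717, 'qpos': [0.572, 0.25, -0.195, 1.125, 0.0, 2.535], 'tcp_pos': [381.052, 331.978, 196.732], 'ee_rot': [0.831, 0.556, 0.0, -0.0], 'ft_force': [-0.405, 0.305, -0.217], 'width': 0.997, 'gripper_force': 0.0}
px [[332, 138], [300, 140], [285, 147], [295, 238], [343, 233], [338, 144]] ctr [378.825 339.975 120.   ] sides [50. 95. 54. 96.] ang [ -17.5 -106.2  163.1   70.9]
[[295.9, 238.4], [345.7, 238.8], [348.8, 147.9], [294.5, 147.4]]
```

Run:
```python
from h import *
d=load('w13'); p=ray(d,[[295,238],[343,233],[338,144],[285,147]],120); e=np.diff(np.vstack([p,p[:1]]),axis=0)
print(p.mean(0),np.linalg.norm(e,axis=1),np.degrees(np.arctan2(e[:,1],e[:,0])))
for y in (71,72,73):print(proj(d,corners(p.mean(0),y)).tolist())
c=p.mean(0); go([c[0],c[1],46],72)
```

```text
[377.825 337.6   120.   ] [48.39225145 87.43712026 48.76925261 90.25319939] [ -16.07550247   71.66866007  160.59906602 -108.07359271]
[[293.5, 237.5], [343.3, 234.7], [339.3, 143.1], [285.0, 146.5]]
[[294.3, 237.9], [344.0, 234.2], [338.4, 142.7], [284.2, 147.1]]
[[295.1, 238.2], [344.8, 233.7], [337.6, 142.3], [283.4, 147.6]]
xyz [3.9, -5.1, 150.7] rot [0.0, -0.0, -0.08]
```

Emit:
drive_tool --steps '[{"xyz":[4,-5,40],"rotation":[0,0,-0.08],"hand":0},{"xyz":[4,-5,75],"rotation":[0,0,-0.08],"hand":0},{"xyz":[4,-5,105],"rotation":[0,0,-0.08],"hand":0},{"xyz":[4,-5,130],"rotation":[0,0,-0.08],"hand":0},{"xyz":[4,-5,147],"rotation":[0,0,-0.08],"hand":0},{"xyz":[4,-5,150],"rotation":[0,0,-0.08],"hand":0},{"xyz":[4,-5,150],"rotation":[0,0,-0.08],"hand":0},{"xyz":[4,-5,150],"rotation":[0,0,-0.08],"hand":0.2}]'

```text
clock: 40.43
tcp_pos: [378.4, 338.1, 47.6]
ee_rot: [0.81, 0.587, 0.001, -0.0]
ft_force: [-0.3, 0.2, 0.6]
width: 0.885
gripper_force: 0.0
```

Emit:
drive_tool --grip_force 60 --steps '[{"xyz":[0,0,0],"rotation":[0,0,0],"hand":0.3},{"xyz":[0,0,0],"rotation":[0,0,0],"hand":1},{"xyz":[0,0,0],"rotation":[0,0,0],"hand":1},{"xyz":[0,0,0],"rotation":[0,0,0],"hand":1},{"xyz":[0,0,0],"rotation":[0,0,0],"hand":1},{"xyz":[0,0,0],"rotation":[0,0,0],"hand":1},{"xyz":[0,0,0],"rotation":[0,0,0],"hand":1},{"xyz":[0,0,0],"rotation":[0,0,0],"hand":1}]'

```text
clock: 41.1
tcp_pos: [378.6, 338.4, 48.2]
ee_rot: [0.81, 0.587, 0.001, -0.0]
ft_force: [-1.1, 0.5, 7.1]
width: 0.574
gripper_force: 61.6
```

Emit:
drive_tool --steps '[{"xyz":[0,0,-3],"rotation":[0,0,0],"hand":1},{"xyz":[0,0,-6],"rotation":[0,0,0],"hand":1},{"xyz":[0,0,-10],"rotation":[0,0,0],"hand":1},{"xyz":[0,0,-14],"rotation":[0,0,0],"hand":1},{"xyz":[0,0,-14],"rotation":[0,0,0],"hand":1},{"xyz":[0,0,-14],"rotation":[0,0,0],"hand":1},{"xyz":[0,0,-14],"rotation":[0,0,0],"hand":1},{"xyz":[0,0,-14],"rotation":[0,0,0],"hand":1}]'

```text
clock: 41.77
tcp_pos: [377.7, 337.6, 60.5]
ee_rot: [0.81, 0.587, -0.0, 0.0]
ft_force: [-0.1, 0.3, -5.1]
width: 0.575
gripper_force: 63.2
```

Run:
```python
from h import *
st(); s=manip.observe(); z=s['tcp_pos'][2]; print(w2b(s['tcp_pos'])); go(b2w(-150,170,z),97.1); go(b2w(-115,-80,z),97.1,(b2w(-150,170,z),97.1))
```

```text
{'clock': 41.767, 'qpos': [0.585, 0.373, -0.409, 0.789, -0.0, 2.473], 'tcp_pos': [377.673, 337.564, 60.5], 'ee_rot': [0.81, 0.587, -0.0, 0.0], 'ft_force': [-0.114, 0.288, -5.086], 'width': 0.575, 'gripper_force': 63.166}
[-165.   354.2]
xyz [-160.2, 92.2, 0.0] rot [-0.0, 0.0, -0.441]
xyz [-250.0, 35.0, 0.0] rot [0.0, 0.0, 0.0]
```

Emit:
drive_tool --steps '[{"xyz":[-15,9,0],"rotation":[0,0,-0.05],"hand":1},{"xyz":[-40,23,0],"rotation":[0,0,-0.12],"hand":1},{"xyz":[-66,38,0],"rotation":[0,0,-0.2],"hand":1},{"xyz":[-92,53,0],"rotation":[0,0,-0.28],"hand":1},{"xyz":[-118,68,0],"rotation":[0,0,-0.36],"hand":1},{"xyz":[-142,82,0],"rotation":[0,0,-0.441],"hand":1},{"xyz":[-160,92,0],"rotation":[0,0,-0.441],"hand":1},{"xyz":[-160,92,0],"rotation":[0,0,-0.441],"hand":1}]'

```text
clock: 42.43
tcp_pos: [415.9, 153.8, 60.6]
ee_rot: [0.663, 0.749, -0.001, 0.001]
ft_force: [0.3, 0.9, -5.0]
width: 0.577
gripper_force: 63.5
```

Emit:
drive_tool --steps '[{"xyz":[-20,3,0],"rotation":[0,0,0],"hand":1},{"xyz":[-52,7,0],"rotation":[0,0,0],"hand":1},{"xyz":[-87,12,0],"rotation":[0,0,0],"hand":1},{"xyz":[-122,17,0],"rotation":[0,0,0],"hand":1},{"xyz":[-157,22,0],"rotation":[0,0,0],"hand":1},{"xyz":[-192,27,0],"rotation":[0,0,0],"hand":1},{"xyz":[-225,31,0],"rotation":[0,0,0],"hand":1},{"xyz":[-250,35,0],"rotation":[0,0,0],"hand":1}]'

```text
clock: 43.1
tcp_pos: [481.6, -89.2, 60.7]
ee_rot: [0.662, 0.749, -0.0, 0.0]
ft_force: [0.3, 1.8, -5.7]
width: 0.579
gripper_force: 63.4
```

Emit:
drive_tool --steps '[{"xyz":[0,0,0],"rotation":[0,0,0],"hand":1},{"xyz":[0,0,0],"rotation":[0,0,0],"hand":1},{"xyz":[0,0,0],"rotation":[0,0,0],"hand":1},{"xyz":[0,0,0],"rotation":[0,0,0],"hand":1},{"xyz":[0,0,0],"rotation":[0,0,0],"hand":1},{"xyz":[0,0,0],"rotation":[0,0,0],"hand":1},{"xyz":[0,0,0],"rotation":[0,0,0],"hand":1},{"xyz":[0,0,0],"rotation":[0,0,0],"hand":1}]'

```text
clock: 43.77
tcp_pos: [481.0, -86.3, 60.8]
ee_rot: [0.662, 0.75, 0.0, 0.0]
ft_force: [-0.6, 0.3, -5.5]
width: 0.576
gripper_force: 63.5
```

Run:
```python
from h import *
st(); s=manip.observe(); z=s['tcp_pos'][2]; print(w2b(s['tcp_pos'])); go(b2w(-101,-82,z),97.1)
d=snap('wrist','w14'); g=cv2.cvtColor(d['img'],cv2.COLOR_RGB2GRAY).astype(int)
for u in (425,450,500): 
    c=g[90:230,u]; e=np.abs(np.diff(c)); print(u,[(90+int(i),int(c[i]),int(c[i+1])) for i in np.argsort(-e)[:4]])
for u in (300,330): 
    c=g[150:230,u]; e=np.abs(np.diff(c)); print('held',u,[(150+int(i),int(c[i]),int(c[i+1])) for i in np.argsort(-e)[:4]])
print(proj(d,[b2w(x,-34,zz) for x in (-50,0,50) for zz in (12,62)]), proj(d,[b2w(-115,-37,133)]))
```

```text
{'clock': 43.767, 'qpos': [-0.327, 0.343, -0.456, 0.773, 0.0, 1.119], 'tcp_pos': [481.035, -86.325, 60.772], 'ee_rot': [0.662, 0.75, 0.0, 0.0], 'ft_force': [-0.581, 0.283, -5.468], 'width': 0.576, 'gripper_force': 63.508}
[-114.8  -79.2]
xyz [-2.8, 13.8, 0.0] rot [0.0, 0.0, 0.001]
425 [(155, 124, 149), (156, 149, 172), (99, 140, 129), (154, 114, 124)]
450 [(140, 180, 148), (155, 122, 153), (156, 153, 180), (139, 202, 180)]
500 [(156, 136, 158), (155, 118, 136), (157, 158, 174), (100, 133, 127)]
held 300 [(154, 191, 139), (155, 139, 96), (153, 223, 191), (179, 89, 100)]
held 330 [(155, 109, 91), (154, 121, 109), (180, 97, 106), (156, 91, 83)]
[[399.4 151.6]
 [420.3 158.5]
 [460.1 151.7]
 [497.1 158.6]
 [520.7 151.7]
 [573.8 158.6]] [[320.4 185.5]]
```

Emit:
drive_tool --steps '[{"xyz":[-1,4,0],"rotation":[0,0,0],"hand":1},{"xyz":[-1,9,0],"rotation":[0,0,0],"hand":1},{"xyz":[-1,14,2],"rotation":[0,0,0],"hand":1},{"xyz":[-1,14,6],"rotation":[0,0,0],"hand":1},{"xyz":[-1,14,9],"rotation":[0,0,0],"hand":1},{"xyz":[-1,14,11],"rotation":[0,0,0],"hand":1},{"xyz":[-1,14,13],"rotation":[0,0,0],"hand":1},{"xyz":[-1,14,13],"rotation":[0,0,0],"hand":1}]'

```text
clock: 44.48
tcp_pos: [494.2, -87.1, 48.5]
ee_rot: [0.662, 0.749, -0.001, 0.0]
ft_force: [-10.1, -5.9, 14.1]
width: 0.571
gripper_force: 67.0
```

Emit:
drive_tool --steps '[{"xyz":[0,0,0],"rotation":[0,0,0],"hand":0.6},{"xyz":[0,0,0],"rotation":[0,0,0],"hand":0.2},{"xyz":[0,0,0],"rotation":[0,0,0],"hand":0.1},{"xyz":[0,0,0],"rotation":[0,0,0],"hand":0},{"xyz":[0,0,-15],"rotation":[0,0,0],"hand":0},{"xyz":[0,0,-40],"rotation":[0,0,0],"hand":0},{"xyz":[0,0,-80],"rotation":[0,0,0],"hand":0},{"xyz":[0,0,-80],"rotation":[0,0,0],"hand":0}]'

```text
clock: 45.15
tcp_pos: [499.3, -87.0, 133.8]
ee_rot: [0.662, 0.75, 0.002, 0.004]
ft_force: [3.0, -0.0, 0.6]
width: 0.996
gripper_force: 0.0
```

Emit:
drive_tool --steps '[{"xyz":[0,-77,0],"rotation":[0,0,-0.8],"hand":0.5},{"xyz":[0,-77,0],"rotation":[0,0,-0.8],"hand":0.5},{"xyz":[0,-77,0],"rotation":[0,0,-0.8],"hand":0.5},{"xyz":[0,-77,0],"rotation":[0,0,-0.8],"hand":0.5},{"xyz":[0,-77,0],"rotation":[0,0,-0.8],"hand":0.5},{"xyz":[0,-77,0],"rotation":[0,0,-0.8],"hand":0.5},{"xyz":[0,-77,0],"rotation":[0,0,-0.8],"hand":0.5},{"xyz":[0,-77,0],"rotation":[0,0,-0.8],"hand":0.5}]'

```text
clock: 45.82
tcp_pos: [419.5, -95.7, 128.0]
ee_rot: [0.317, 0.949, 0.0, 0.001]
ft_force: [1.0, -0.4, -0.8]
width: 0.494
gripper_force: 0.0
```

Emit:
drive_tool --steps '[{"xyz":[0,0,0],"rotation":[0,0,-0.771],"hand":0.5},{"xyz":[0,0,0],"rotation":[0,0,-0.771],"hand":0.5},{"xyz":[0,0,0],"rotation":[0,0,-0.771],"hand":0.5},{"xyz":[0,0,0],"rotation":[0,0,-0.771],"hand":0.5},{"xyz":[0,0,0],"rotation":[0,0,-0.771],"hand":0.5},{"xyz":[0,0,0],"rotation":[0,0,-0.771],"hand":0.5},{"xyz":[0,0,0],"rotation":[0,0,-0.771],"hand":0.5},{"xyz":[0,0,0],"rotation":[0,0,-0.771],"hand":0.5}]'

```text
clock: 46.48
tcp_pos: [419.0, -95.6, 127.8]
ee_rot: [-0.06, 0.998, -0.0, 0.0]
ft_force: [-1.0, 1.3, -0.0]
width: 0.5
gripper_force: 0.0
```

Run:
```python
from h import *
st(); s=manip.observe(); print(w2b(s['tcp_pos'])); go(b2w(-177,-81,57),187.1)
d=snap('wrist','w15')
m=cv2.inRange(cv2.cvtColor(d['img'],cv2.COLOR_RGB2HSV),(8,60,40),(25,255,255)); 
for r in range(210,310,15): print(r,np.nonzero(m[r,230:420])[0][[0,-1]]+230 if m[r,230:420].any() else 0)
print(proj(d,[b2w(x,y,z) for x,y,z in [(-126.5,-126,120),(-126.5,-36,120),(-126.5,-126,0),(-126.5,-36,0)]]))
```

```text
{'clock': 46.483, 'qpos': [-0.395, 0.163, -0.5, 0.907, 0.0, -0.516], 'tcp_pos': [419.034, -95.569, 127.786], 'ee_rot': [-0.06, 0.998, -0.0, 0.0], 'ft_force': [-1.024, 1.298, -0.035], 'width': 0.5, 'gripper_force': 0.0}
[-177.5  -80.7]
xyz [-0.5, -0.3, 70.8] rot [-0.0, 0.001, -0.003]
210 0
225 0
240 [281 360]
255 [282 360]
270 [230 419]
285 [277 364]
300 [273 368]
[[262.6 282.6]
 [379.  282.2]
 [282.9 227.7]
 [358.6 227.4]]
```

Emit:
drive_tool --steps '[{"xyz":[0,0,35],"rotation":[0,0,0],"hand":0.5},{"xyz":[0,0,71],"rotation":[0,0,0],"hand":0.5},{"xyz":[-10,0,71],"rotation":[0,0,0],"hand":0.5},{"xyz":[-20,0,71],"rotation":[0,0,0],"hand":0.5},{"xyz":[-30,0,71],"rotation":[0,0,0],"hand":0.5},{"xyz":[-38,0,71],"rotation":[0,0,0],"hand":0.5},{"xyz":[-44,0,71],"rotation":[0,0,0],"hand":0.5},{"xyz":[-50,0,71],"rotation":[0,0,0],"hand":0.5}]'

```text
clock: 47.2
tcp_pos: [469.7, -89.5, 57.8]
ee_rot: [-0.062, 0.998, -0.0, 0.001]
ft_force: [-2.4, -0.5, 2.1]
width: 0.498
gripper_force: 1.2
```

Emit:
drive_tool --steps '[{"xyz":[-7,0,0],"rotation":[0,0,0],"hand":0.5},{"xyz":[-14,0,0],"rotation":[0,0,0],"hand":0.5},{"xyz":[-21,0,0],"rotation":[0,0,0],"hand":0.5},{"xyz":[-28,0,0],"rotation":[0,0,0],"hand":0.5},{"xyz":[-35,0,0],"rotation":[0,0,0],"hand":0.5},{"xyz":[-42,0,0],"rotation":[0,0,0],"hand":0.5},{"xyz":[-49,0,0],"rotation":[0,0,0],"hand":0.5},{"xyz":[-56,0,0],"rotation":[0,0,0],"hand":0.5}]'

```text
clock: 47.87
tcp_pos: [524.6, -82.2, 56.6]
ee_rot: [-0.062, 0.998, 0.0, 0.0]
ft_force: [-0.9, 0.2, 0.2]
width: 0.501
gripper_force: 0.0
```

Emit:
drive_tool --steps '[{"xyz":[-7,0,0],"rotation":[0,0,0],"hand":0.5},{"xyz":[-14,0,0],"rotation":[0,0,0],"hand":0.5},{"xyz":[-21,0,0],"rotation":[0,0,0],"hand":0.5},{"xyz":[-28,0,0],"rotation":[0,0,0],"hand":0.5},{"xyz":[-34,0,0],"rotation":[0,0,0],"hand":0.5},{"xyz":[-34,0,0],"rotation":[0,0,0],"hand":0.5},{"xyz":[-34,0,0],"rotation":[0,0,0],"hand":0.5},{"xyz":[-34,0,0],"rotation":[0,0,0],"hand":0.5}]'

```text
clock: 48.53
tcp_pos: [557.2, -78.1, 56.6]
ee_rot: [-0.062, 0.998, 0.0, -0.0]
ft_force: [0.1, 0.1, -0.1]
width: 0.501
gripper_force: 0.0
```

Emit:
drive_tool --steps '[{"xyz":[0,0,-30],"rotation":[0,0,0],"hand":0.5},{"xyz":[30,0,-60],"rotation":[0,0,0],"hand":0.5},{"xyz":[65,0,-60],"rotation":[0,0,0],"hand":0.5},{"xyz":[100,0,-60],"rotation":[0,0,0],"hand":0.5},{"xyz":[135,0,-60],"rotation":[0,0,0],"hand":0.5},{"xyz":[138,0,-60],"rotation":[0,0,0],"hand":0.5},{"xyz":[138,0,-60],"rotation":[0,0,0],"hand":0.5},{"xyz":[138,0,-60],"rotation":[0,0,0],"hand":0.5}]'

```text
clock: 49.2
tcp_pos: [421.2, -95.6, 117.2]
ee_rot: [-0.062, 0.998, -0.0, 0.001]
ft_force: [0.6, 0.1, -1.0]
width: 0.498
gripper_force: 0.0
```

Run:
```python
from h import *
st(); print(w2b(manip.observe()['tcp_pos']))
d=snap('wrist','w16')
m=cv2.inRange(cv2.cvtColor(d['img'],cv2.COLOR_RGB2HSV),(8,60,40),(25,255,255)); 
for r in range(233,300,6): print(r,np.nonzero(m[r,230:420])[0][[0,-1]]+230 if m[r,230:420].any() else 0)
print('lying pred',proj(d,[b2w(x,y,z) for x,y,z in [(-95,-126,62),(-95,-36,62),(-95,-126,12),(-95,-36,12)]]))
```

```text
{'clock': 49.2, 'qpos': [-0.393, 0.177, -0.514, 0.878, 0.0, -0.516], 'tcp_pos': [421.154, -95.601, 117.177], 'ee_rot': [-0.062, 0.998, -0.0, 0.001], 'ft_force': [0.574, 0.093, -1.024], 'width': 0.498, 'gripper_force': 0.0}
[-175.4  -81. ]
233 0
239 0
245 0
251 [282 359]
257 [282 360]
263 [282 360]
269 [230 419]
275 [280 362]
281 [278 363]
287 [276 365]
293 [274 366]
299 [273 368]
lying pred [[274.3 282.7]
 [367.6 282.7]
 [281.4 258.8]
 [360.5 258.8]]
```

Same result as carton 2, so it is lying flat. I'll push it home.

Emit:
drive_tool --steps '[{"xyz":[0,0,35],"rotation":[0,0,0],"hand":0.5},{"xyz":[0,0,70],"rotation":[0,0,0],"hand":0.5},{"xyz":[0,0,100],"rotation":[0,0,0],"hand":0.5},{"xyz":[0,0,115],"rotation":[0,0,0],"hand":0.5},{"xyz":[0,0,120],"rotation":[0,0,0],"hand":0.5},{"xyz":[-15,0,120],"rotation":[0,0,0],"hand":0.5},{"xyz":[-30,0,120],"rotation":[0,0,0],"hand":0.5},{"xyz":[-42,0,120],"rotation":[0,0,0],"hand":0.5}]'

```text
clock: 49.92
tcp_pos: [464.7, -90.2, -2.8]
ee_rot: [-0.062, 0.998, -0.0, 0.001]
ft_force: [0.4, -0.1, -0.6]
width: 0.5
gripper_force: 0.0
```

Emit:
drive_tool --steps '[{"xyz":[-10,0,0],"rotation":[0,0,0],"hand":0.5},{"xyz":[-20,0,0],"rotation":[0,0,0],"hand":0.5},{"xyz":[-30,0,0],"rotation":[0,0,0],"hand":0.5},{"xyz":[-38,0,0],"rotation":[0,0,0],"hand":0.5},{"xyz":[-45,0,0],"rotation":[0,0,0],"hand":0.5},{"xyz":[-51,0,0],"rotation":[0,0,0],"hand":0.5},{"xyz":[-56,0,0],"rotation":[0,0,0],"hand":0.5},{"xyz":[-58,0,0],"rotation":[0,0,0],"hand":0.5}]'

```text
clock: 50.58
tcp_pos: [520.6, -82.9, -3.2]
ee_rot: [-0.062, 0.998, -0.0, 0.0]
ft_force: [-4.0, -1.1, 1.5]
width: 0.497
gripper_force: 1.8
```

Emit:
drive_tool --steps '[{"xyz":[-1,0,0],"rotation":[0,0,0],"hand":0.5},{"xyz":[-2,0,0],"rotation":[0,0,0],"hand":0.5},{"xyz":[-3,0,0],"rotation":[0,0,0],"hand":0.5},{"xyz":[-4,0,0],"rotation":[0,0,0],"hand":0.5},{"xyz":[-5,0,0],"rotation":[0,0,0],"hand":0.5},{"xyz":[-6,0,0],"rotation":[0,0,0],"hand":0.5},{"xyz":[-6,0,0],"rotation":[0,0,0],"hand":0.5},{"xyz":[-6,0,0],"rotation":[0,0,0],"hand":0.5}]'

```text
clock: 51.25
tcp_pos: [521.8, -82.3, -3.8]
ee_rot: [-0.062, 0.998, -0.0, -0.003]
ft_force: [-14.8, -3.1, 10.7]
width: 0.497
gripper_force: 7.8
```

Run:
```python
from h import *
st(); print(w2b(manip.observe()['tcp_pos']))
```

```text
{'clock': 51.25, 'qpos': [-0.293, 0.495, -0.414, 0.668, -0.002, -0.416], 'tcp_pos': [521.761, -82.255, -3.825], 'ee_rot': [-0.062, 0.998, -0.0, -0.003], 'ft_force': [-14.828, -3.105, 10.71], 'width': 0.497, 'gripper_force': 7.77}
[-73.9 -80.2]
```

Emit:
drive_tool --steps '[{"xyz":[10,0,0],"rotation":[0,0,0],"hand":0.5},{"xyz":[40,0,0],"rotation":[0,0,0],"hand":0.5},{"xyz":[60,0,-20],"rotation":[0,0,0],"hand":0.3},{"xyz":[60,0,-60],"rotation":[0,0,0],"hand":0.1},{"xyz":[60,0,-100],"rotation":[0,0,0],"hand":0},{"xyz":[60,0,-140],"rotation":[0,0,0],"hand":0},{"xyz":[60,0,-170],"rotation":[0,0,0],"hand":0},{"xyz":[60,0,-170],"rotation":[0,0,0],"hand":0}]'

```text
clock: 51.92
tcp_pos: [470.4, -90.8, 173.0]
ee_rot: [-0.062, 0.998, -0.002, 0.005]
ft_force: [1.1, -0.4, -0.5]
width: 0.997
gripper_force: 0.0
```

Run:
```python
from h import *
st(); go(b2w(0,-175,45),187.1)
```

```text
{'clock': 51.917, 'qpos': [-0.344, 0.206, -0.317, 1.036, 0.001, -0.468], 'tcp_pos': [470.381, -90.849, 173.003], 'ee_rot': [-0.062, 0.998, -0.002, 0.005], 'ft_force': [1.149, -0.44, -0.526], 'width': 0.997, 'gripper_force': 0.0}
xyz [-124.7, -92.1, 129.7] rot [-0.004, 0.01, 0.0]
```

Emit:
drive_tool --steps '[{"xyz":[-40,-30,-10],"rotation":[0,0,0],"hand":0},{"xyz":[-70,-55,-10],"rotation":[0,0,0],"hand":0},{"xyz":[-100,-80,-10],"rotation":[0,0,0],"hand":0},{"xyz":[-126,-92,-10],"rotation":[0,0,0],"hand":0},{"xyz":[-126,-92,0],"rotation":[0,0,0],"hand":0},{"xyz":[-126,-92,30],"rotation":[0,0,0],"hand":0},{"xyz":[-126,-92,60],"rotation":[0,0,0],"hand":0},{"xyz":[-126,-92,80],"rotation":[0,0,0],"hand":0}]'

```text
clock: 52.58
tcp_pos: [601.8, -164.7, 83.7]
ee_rot: [-0.062, 0.998, 0.001, -0.001]
ft_force: [-0.1, 0.0, -0.5]
width: 0.996
gripper_force: 0.0
```

Run:
```python
from h import *
st(); print(w2b(manip.observe()['tcp_pos'])); go(b2w(0,-175,45),187.1)
```

```text
{'clock': 52.583, 'qpos': [-0.385, 0.552, -0.04, 0.981, 0.001, -0.509], 'tcp_pos': [601.834, -164.705, 83.662], 'ee_rot': [-0.062, 0.998, 0.001, -0.001], 'ft_force': [-0.092, 0.021, -0.488], 'width': 0.996, 'gripper_force': 0.0}
[  -4.7 -171.9]
xyz [-4.7, -3.1, 38.7] rot [0.001, -0.001, 0.0]
```

Emit:
drive_tool --grip_force 40 --steps '[{"xyz":[-4,-3,15],"rotation":[0,0,0],"hand":0},{"xyz":[-4,-3,28],"rotation":[0,0,0],"hand":0},{"xyz":[-4,-3,38],"rotation":[0,0,0],"hand":0},{"xyz":[-4,-3,38],"rotation":[0,0,0],"hand":1},{"xyz":[-4,-3,38],"rotation":[0,0,0],"hand":1},{"xyz":[-4,-3,38],"rotation":[0,0,0],"hand":1},{"xyz":[-4,-3,38],"rotation":[0,0,0],"hand":1},{"xyz":[-4,-3,38],"rotation":[0,0,0],"hand":1}]'

```text
clock: 53.25
tcp_pos: [607.7, -167.9, 49.7]
ee_rot: [-0.062, 0.998, -0.0, 0.001]
ft_force: [-0.2, 0.2, -0.3]
width: 0.298
gripper_force: 0.0
```

Emit:
drive_tool --steps '[{"xyz":[0,0,0],"rotation":[0,0,0],"hand":1},{"xyz":[0,0,0],"rotation":[0,0,0],"hand":1},{"xyz":[0,0,0],"rotation":[0,0,0],"hand":1},{"xyz":[0,0,0],"rotation":[0,0,0],"hand":1},{"xyz":[0,6,0],"rotation":[0,0,0],"hand":1},{"xyz":[0,14,0],"rotation":[0,0,0],"hand":1},{"xyz":[0,22,0],"rotation":[0,0,0],"hand":1},{"xyz":[0,28,0],"rotation":[0,0,0],"hand":1}]'

```text
clock: 53.92
tcp_pos: [604.3, -140.0, 49.6]
ee_rot: [-0.062, 0.998, -0.001, 0.001]
ft_force: [-0.2, -3.8, 4.3]
width: 0.177
gripper_force: 40.0
```

Emit:
drive_tool --steps '[{"xyz":[0,2,0],"rotation":[0,0,0],"hand":1},{"xyz":[0,4,0],"rotation":[0,0,0],"hand":1},{"xyz":[0,6,0],"rotation":[0,0,0],"hand":1},{"xyz":[0,8,0],"rotation":[0,0,0],"hand":1},{"xyz":[0,10,0],"rotation":[0,0,0],"hand":1},{"xyz":[0,12,0],"rotation":[0,0,0],"hand":1},{"xyz":[0,14,0],"rotation":[0,0,0],"hand":1},{"xyz":[0,14,0],"rotation":[0,0,0],"hand":1}]'

```text
clock: 54.58
tcp_pos: [602.7, -126.5, 49.6]
ee_rot: [-0.062, 0.998, -0.001, 0.001]
ft_force: [1.4, -4.0, 6.3]
width: 0.18
gripper_force: 40.1
```

Run:
```python
from h import *
st(); print(w2b(manip.observe()['tcp_pos']))
```

```text
{'clock': 54.583, 'qpos': [-0.325, 0.565, -0.115, 0.888, -0.001, -0.449], 'tcp_pos': [602.734, -126.455, 49.64], 'ee_rot': [-0.062, 0.998, -0.001, 0.001], 'ft_force': [1.421, -4.002, 6.262], 'width': 0.18, 'gripper_force': 40.14}
[   1.  -134.1]
```

Emit:
drive_tool --steps '[{"xyz":[0,1,0],"rotation":[0,0,0],"hand":1},{"xyz":[0,2,0],"rotation":[0,0,0],"hand":1},{"xyz":[0,3,0],"rotation":[0,0,0],"hand":1},{"xyz":[0,3,0],"rotation":[0,0,0],"hand":1},{"xyz":[0,3,0],"rotation":[0,0,0],"hand":1},{"xyz":[0,3,0],"rotation":[0,0,0],"hand":1},{"xyz":[0,3,0],"rotation":[0,0,0],"hand":1},{"xyz":[0,3,0],"rotation":[0,0,0],"hand":1}]'

```text
clock: 55.25
tcp_pos: [602.5, -124.4, 49.6]
ee_rot: [-0.062, 0.998, -0.001, 0.001]
ft_force: [-0.2, -6.6, 5.4]
width: 0.18
gripper_force: 40.0
```

Emit:
drive_tool --steps '[{"xyz":[0,1,0],"rotation":[0,0,0],"hand":1},{"xyz":[0,2,0],"rotation":[0,0,0],"hand":1},{"xyz":[0,2,0],"rotation":[0,0,0],"hand":1},{"xyz":[0,2,0],"rotation":[0,0,0],"hand":1},{"xyz":[0,2,0],"rotation":[0,0,0],"hand":1},{"xyz":[0,2,0],"rotation":[0,0,0],"hand":1},{"xyz":[0,2,0],"rotation":[0,0,0],"hand":1},{"xyz":[0,2,0],"rotation":[0,0,0],"hand":1}]'

```text
clock: 55.92
tcp_pos: [602.3, -122.7, 49.7]
ee_rot: [-0.062, 0.998, -0.002, 0.001]
ft_force: [0.9, -8.1, 4.9]
width: 0.177
gripper_force: 39.9
```

Emit:
drive_tool --steps '[{"xyz":[0,1,0],"rotation":[0,0,0],"hand":1},{"xyz":[0,2,0],"rotation":[0,0,0],"hand":1},{"xyz":[0,2,0],"rotation":[0,0,0],"hand":1},{"xyz":[0,2,0],"rotation":[0,0,0],"hand":1},{"xyz":[0,2,0],"rotation":[0,0,0],"hand":1},{"xyz":[0,2,0],"rotation":[0,0,0],"hand":1},{"xyz":[0,2,0],"rotation":[0,0,0],"hand":1},{"xyz":[0,2,0],"rotation":[0,0,0],"hand":1}]'

```text
clock: 56.58
tcp_pos: [602.3, -122.7, 49.7]
ee_rot: [-0.061, 0.998, -0.003, 0.001]
ft_force: [1.1, -16.0, 2.0]
width: 0.18
gripper_force: 39.8
```

Run:
```python
from h import *
st(); print(w2b(manip.observe()['tcp_pos']))
```

```text
{'clock': 56.583, 'qpos': [-0.317, 0.562, -0.121, 0.884, -0.005, -0.439], 'tcp_pos': [602.268, -122.686, 49.672], 'ee_rot': [-0.061, 0.998, -0.003, 0.001], 'ft_force': [1.132, -15.989, 2.038], 'width': 0.18, 'gripper_force': 39.783}
[   1.  -130.3]
```

Firm stop at handle y = −130.3, against −130 expected for three cartons in a tight row. I'll let go and look.

Emit:
drive_tool --steps '[{"xyz":[0,0,0],"rotation":[0,0,0],"hand":0.6},{"xyz":[0,0,0],"rotation":[0,0,0],"hand":0.4},{"xyz":[0,0,0],"rotation":[0,0,0],"hand":0.3},{"xyz":[0,0,0],"rotation":[0,0,0],"hand":0.3},{"xyz":[0,0,-30],"rotation":[0,0,0],"hand":0.3},{"xyz":[0,0,-70],"rotation":[0,0,0],"hand":0.3},{"xyz":[0,0,-110],"rotation":[0,0,0],"hand":0.3},{"xyz":[0,0,-150],"rotation":[0,0,0],"hand":0.3}]'

```text
clock: 57.25
tcp_pos: [600.4, -118.4, 200.3]
ee_rot: [-0.062, 0.998, 0.0, -0.0]
ft_force: [1.1, -0.6, 0.1]
width: 0.7
gripper_force: 0.0
```

Emit:
drive_tool --steps '[{"xyz":[40,40,-30],"rotation":[0,0,0],"hand":0},{"xyz":[60,80,-60],"rotation":[0,0,0],"hand":0},{"xyz":[60,120,-60],"rotation":[0,0,0],"hand":0},{"xyz":[60,130,-60],"rotation":[0,0,0],"hand":0},{"xyz":[60,130,-60],"rotation":[0,0,0],"hand":0},{"xyz":[60,130,-60],"rotation":[0,0,0],"hand":0},{"xyz":[60,130,-60],"rotation":[0,0,0],"hand":0},{"xyz":[60,130,-60],"rotation":[0,0,0],"hand":0}]'

```text
clock: 57.92
tcp_pos: [525.4, 1.8, 258.2]
ee_rot: [-0.062, 0.998, 0.0, -0.0]
ft_force: [0.9, 0.3, -0.1]
width: 1.0
gripper_force: 0.0
```

Run:
```python
from h import *
st(); w=snap('wrist','w20'); s=snap('scene','s20')
a=cv2.resize(w['img'][60:300,120:520],(800,480),interpolation=cv2.INTER_CUBIC)
b=cv2.resize(s['img'][140:290,190:450],(208,120))
cv2.imwrite('pics/c7.png',np.vstack([a,cv2.copyMakeBorder(b,0,0,0,592,0)])[:,:,::-1])
print(proj(w,[b2w(x,y,62) for x,y in [(-60,150),(-60,60),(-60,-30),(-60,-120),(60,-120),(60,150)]]).tolist())
```

```text
{'clock': 57.917, 'qpos': [-0.136, 0.265, -0.014, 1.292, -0.0, -0.259], 'tcp_pos': [525.431, 1.845, 258.151], 'ee_rot': [-0.062, 0.998, 0.0, -0.0], 'ft_force': [0.898, 0.344, -0.136], 'width': 1.0, 'gripper_force': 0.0}
[[427.7, 175.3], [362.3, 175.3], [297.0, 175.3], [231.6, 175.3], [238.4, 255.1], [419.6, 255.0]]
```

View pics/c7.png

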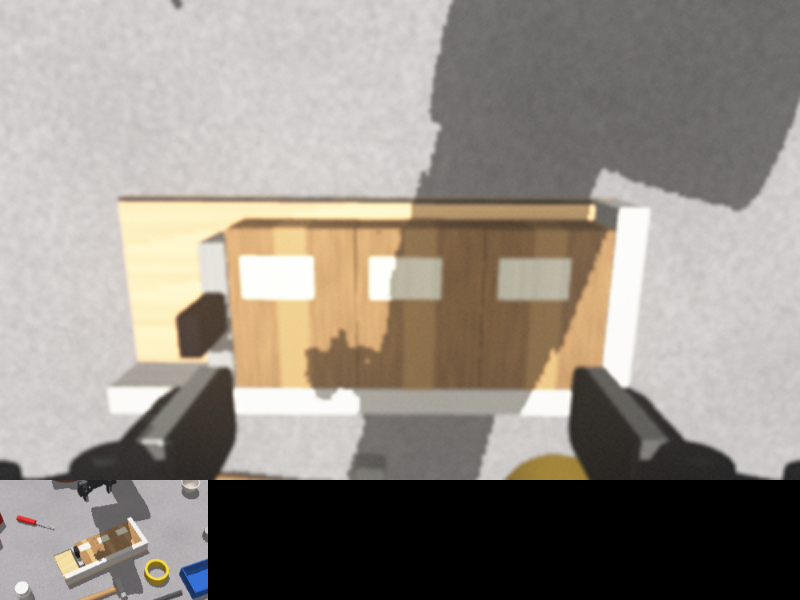

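The final view shows the three cartons lying flat, front ends level (row ~228), against the back and side fences, with the jaw touching the last one at (225,300). I'll hand in.

```bash
python3 -c "
from workcell import order
print(order.close_job())"
```

```text
the job is handed in; nothing more can be done
None
```

I packed all three cartons flat in one tight row against the back and side fences, slid the jaw up snug against the last one and let go, and handed the job in at about 58 s; no verdict came back.

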